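Nest the craft cups loosely on the mat ring

ROBOT

A 6-joint arm with a two-finger parallel gripper is mounted at the origin on the work surface. World frame = base frame: x ahead of the robot, y to its left, z up, the work surface at z = 0. Lengths are in m, angles in rad, forces in N, time in s.
With the tool pointing down it reaches from about 0.35 to 0.85 m from the base axis. Payload 8.1 kg.
Tool frame: the origin (TCP) lies on the centre line of the jaws, within the pads' length; the fingertips stand 14 mm ahead of it and the grasp point (between the pads) lies 5 mm behind it; z points along the fingers, y is the direction in which the jaws open and shut (so a half turn about z gives the same grasp; the last joint's range is limited). The gripper opens to 93 mm and grips with 3 to 60 N. Pads are 15 mm wide; open, the fingers measure 128 mm over their backs; the gripper's body (75 mm by 188 mm) begins 65 mm behind the grasp point.
Start: joints at [-1.283, 0.13, 1.488, -0, 1.523, -0.085], TCP at [0.219, -0.559, 0.233] pointing down, gripper open.
Joint ranges: [-2.96, 2.96], [-0.89, 2.26], [0.02, 2.5], [-1.34, 4.48], [0, 2.73], [-2.66, 2.66]. Speed limits (rad/s): [2.39, 2.39, 2.79, 3.14, 3.14, 3.14].

INTERFACE

Orientations are given as a rotation vector (axis times angle).
In Python, from plant import robot gives the robot as it stands.
- The arm moves only by the tool jog_arm, never from a script. Its argument "steps" is a list of rows, each a list of 7 numbers: the closure, from 0 (fully open) to 1 (shut), then the shift along the tool's x, y, z in m, then the turn, a rotation vector about the tool's x, y, z in rad. In form: [[jaw, tx, ty, tz, rx, ry, rz], ...]. A call has 1 to 5 rows; each row is the pose to reach, as a shift and turn from the pose measured when the call began, along the tool's axes at that moment; what a row does not reach only later rows make up. A row lasts 1/8 s, in which the tool goes at most 62.5 mm and 10.7 degrees, less where a joint would pass 70% of its speed; a pose out of reach is approached as far as the arm can. A call with a gripper value outside its range is refused whole. The fingers move at their own pace and stop on an object; "force" is the grip in N (left out, the last holds). Time passes only in rows, so rows that repeat a pose let the fingers close. It gives the time, the measured TCP pose, the force and the opening at its end, in the units of the state.
- robot.read_state(): the state, without advancing time (a new reading comes with each control period).
- robot.read_camera(name): name is "side" or "top" or "wrist"; returns a dict with "image" (420x560x3 uint8, red, green, blue), "mtx" (3x3 intrinsics, pixels), "D" ([k1, k2, p1, p2, k3] as OpenCV has them; the pictures are not rectified), "extrinsics" (4x4, takes a point from camera to world coordinates); the wrist camera has in their place "tool_from_camera" (4x4, takes a point from camera to tool coordinates, whose origin is the TCP and whose axes are the flange's). Camera axes: x right, y down, z forward; pixel columns grow to the right and rows downward; lengths in m; the calibration is good to about 2 mm. A picture is of the moment at which its call begins: read the wrist's pose just before it. There is no depth.
- robot.close_job(): hands the job in, once; it reports no verdict.
The state is a dict: "t": time; "q": joint angles; "dq": joint speeds; "joint_torque": joint torques, N m; "tool_pos": TCP position; "orientation": TCP orientation; "force": force on the tool from outside, world axes, zero at the start; "wrist_torque": the same for the moment, N m; "opening": finger opening in m.
Only numpy, scipy, OpenCV 4.12 (cv2) and the standard library are available. Lean on these libraries where they do the work, as an engineer would, in place of code of your own. Each camera call takes 0.05 s, during which the arm holds its last target.

TASK

Pack this corner of the craft table into one loose nest: first slide the heavy white pot along the table, without lifting or tipping it, until it stands inside the white ring printed on the blue mat and let go of it; then lower the yellow cup upright into the pot and let go, and after it the green cup into the yellow one. Let each cup down gently until it only just rests in the taper - do not drop it in or push it down, or it wedges tight. Leave the glue bottle, the grey cup of tools and the bowl of cutters where they stand.

Things in the scene. Friction and masses are not known exactly. Their poses are not given: they have to be found in the camera images.
- pot: heavy white round pot, loose on the table: outer diameter 104 mm, 62 mm high, about 0.6 kg, friction on the table about 0.6, too wide to grip across; pushed or dragged more than about 35 mm above the table it may tip. In the middle of its top is an open tapered round well, 54 mm across at the mouth and about 43 mm at its floor, which lies 6 mm above the table. Origin: centre of its underside; z up
- ring (a point): centre of the white ring printed on the blue mat (flat, nothing to bump over); the line is 6 mm wide, inner diameter 132 mm, outer 144 mm. The pot belongs wholly inside it, or barely on the line
- yellow_cup: yellow, empty, open, tapered round plastic cup, standing upright: 95 mm high, outer diameter 44 mm at the base and 63 mm at the rim (straight taper), wall 4.5 mm thick, mass about 80 g. Origin: centre of its underside; z up; its turn about z does not matter. Lowered into the pot it meets the taper with its underside about 14 mm above the table; about 47 mm of it then stands above the pot
- green_cup: green cup, same shape, size, mass and origin as the yellow cup, standing upright. In the yellow cup it meets the taper with its underside about 47 mm above the yellow cup's underside; about 47 mm of it then stands above the yellow rim. Like the yellow cup it wedges tight if pushed down with more than about 12 N or dropped more than about 10 mm
- glue_bottle: white glue bottle with an orange cap, 42 mm across, 85 mm high, easily knocked over; leave it. Origin: centre of its underside
- tool_cup: grey cup, 66 to 74 mm across, 85 mm high, with modelling tools standing up to 190 mm above the table, splayed to within a 72 mm circle; leave it. Origin: centre of its underside
- cutter_bowl: yellow-green bowl with metal cutters in it, 100 mm across the rim, 50 mm high; leave it. Origin: centre of its underside
Things that resemble listed ones, but are neither listed nor needed, are in the scene too. Leave any purple look-alike of the yellow_cup alone. Of the things that look like the green_cup, the smaller one is meant.

How it is judged:
By the outcome, as a careful person would: the job done as asked, in the order asked, and still so for the second after the job is handed in, with the robot touching nothing.
It also fails if it takes over 72 s, if anything falls off the work surface, if the arm or the gripper's body presses on something with over 40 N, if the wrist force passes 120 N, or if a joint passes its speed limit or range.

## Working session

There is one attempt and no reset: what is moved stays moved. The work goes in short steps, Python scripts to look and compute and a tool call to move; the robot and the scene stay as the last step left them, time stands still between calls to the robot, and variables do not carry over. Pictures are saved under pics/ and viewed, and the job is handed in when it is done.

Besides the shell and the picture viewer there is one more tool, called after ">>>" by a JSON object that holds its "fn" and its "kwargs". jog_arm: Moves the arm, as the interface text tells. Its arguments: {"type":"object","properties":{"steps":{"type":"array"},"force":{"type":"number"}},"required":["steps"]}

```bash
mkdir -p pics; ls; cat > h.py <<'E'
import numpy as np, cv2
from scipy.spatial.transform import Rotation as R
from plant import robot
def snap(name,fn=None):
    st=robot.read_state(); c=robot.read_camera(name); im=np.ascontiguousarray(c["image"][:,:,::-1])
    if fn: cv2.imwrite("pics/"+fn+".png",im)
    if name=="wrist":
        T=np.eye(4);T[:3,:3]=R.from_rotvec(st["orientation"]).as_matrix();T[:3,3]=st["tool_pos"]
        E=T@np.array(c["tool_from_camera"])
    else: E=np.array(c["extrinsics"])
    return im,np.array(c["mtx"]),np.array(c["D"]),E
def ray(uv,K,D,E):
    p=cv2.undistortPoints(np.array(uv,float).reshape(-1,1,2),K,D).reshape(-1,2)
    d=np.c_[p,np.ones(len(p))]@E[:3,:3].T
    return E[:3,3],d
def onplane(uv,z,K,D,E):
    o,d=ray(uv,K,D,E); s=(z-o[2])/d[:,2]; return o+d*s[:,None]
def proj(P,K,D,E):
    Ei=np.linalg.inv(E); return cv2.projectPoints(np.array(P,float).reshape(-1,3),cv2.Rodrigues(Ei[:3,:3])[0],Ei[:3,3],K,D)[0].reshape(-1,2)
E
python3 - <<'E'
from h import *
for n in("top","side","wrist"):
    im,K,D,E=snap(n,n+"0"); np.set_printoptions(precision=3,suppress=True); print(n,K.tolist(),D,E.tolist())
s=robot.read_state();print(s)
E
```

```text
pics
top [[387.44870862048475, 0.0, 284.807544179772], [0.0, 387.44870862048475, 211.1765410538159], [0.0, 0.0, 1.0]] [-0.04  0.    0.    0.    0.  ] [[-0.006542498082674433, -0.9966369437532718, 0.08168229958183468, 0.5184418749332985], [-0.9992736781218821, 0.0034494878055109706, -0.03795019428995219, -0.008511778338093641], [0.03754080355564716, -0.08187126101397253, -0.9959356328038367, 0.8655445568392485], [0.0, 0.0, 0.0, 1.0]]
side [[381.83688663289155, 0.0, 285.3936796138817], [0.0, 381.83688663289155, 214.55439811903744], [0.0, 0.0, 1.0]] [0.006 0.    0.    0.    0.   ] [[0.9918779373431599, -0.09645143850848956, 0.08291729265672837, 0.5052058277758391], [-0.12565422574332116, -0.6419363341450193, 0.7563919344211048, -0.7514705571191187], [-0.019727467265844695, -0.7606673799461215, -0.648842017845005, 0.6381131387857701], [0.0, 0.0, 0.0, 1.0]]
wrist [[306.79807115422034, 0.0, 284.11179198451987], [0.0, 306.79807115422034, 215.61179223167022], [0.0, 0.0, 1.0]] [0.023 0.    0.    0.    0.   ] [[0.3649621894621435, -0.8927693894210242, -0.2641314399608768, 0.29221481428566554], [-0.9310222868301024, -0.35006412379670027, -0.10321148509779031, -0.5297156260759901], [-0.00031888656507367063, 0.283580546835033, -0.958948367623669, 0.38390289260561505], [0.0, 0.0, 0.0, 1.0]]
{'t': 0.15, 'q': array([-1.283,  0.131,  1.489,  0.   ,  1.523, -0.085]), 'dq': array([-0.   , -0.003, -0.003,  0.   , -0.002,  0.001]), 'joint_torque': array([  0.001, -56.047, -49.233,   0.077,   0.031,  -0.   ]), 'tool_pos': array([ 0.218, -0.558,  0.232]), 'orientation': array([-3.086, -0.582,  0.   ]), 'force': array([ 0.207, -0.463, -0.196]), 'wrist_torque': array([ 0.027, -0.014, -0.005]), 'opening': 0.09277656468975663}
```

View pics/top0.png

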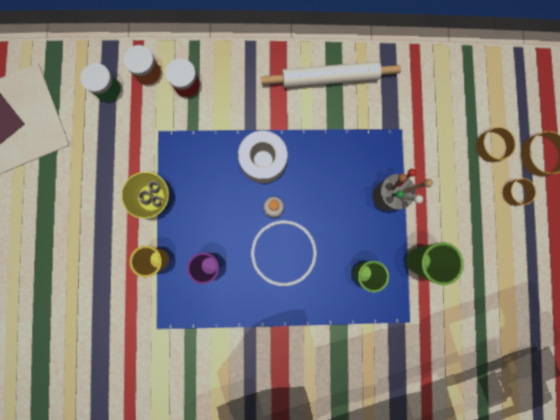

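View pics/side0.png

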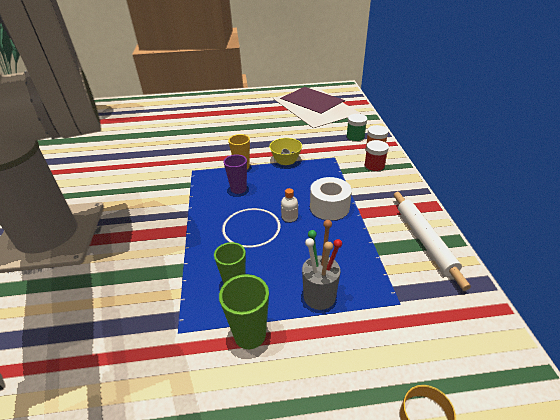

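View pics/wrist0.png

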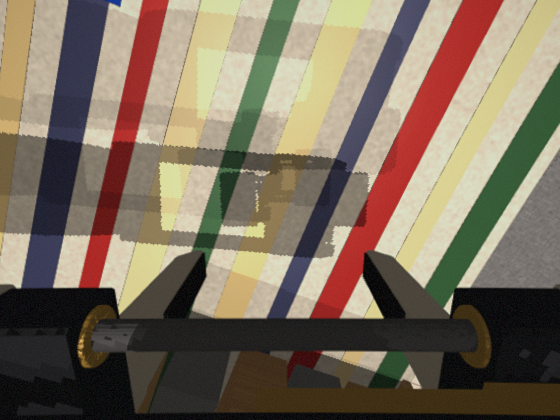

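The top view shows the pot at (263,157), the ring at (284,253), the bottle at (274,206), and the tool cup at (393,192). The bowl is at (146,195).

Cup candidates:
- **Yellow cup:** yellow/orange at (147,261). The one at (203,267) is purple, so it's the look-alike to leave alone.
- **Green cup:** (373,276) is small and (441,263) is large. The smaller one at (373,276) is meant.

I'll confirm these in a crop and measure.

```bash
python3 - <<'E'
from h import *
np.set_printoptions(precision=4,suppress=True)
im,K,D,E=snap("top")
a=cv2.resize(im[215:325,110:250],None,fx=2.8,fy=2.8,interpolation=cv2.INTER_CUBIC)
b=cv2.resize(im[215:325,340:480],None,fx=2.8,fy=2.8,interpolation=cv2.INTER_CUBIC)
c=cv2.resize(im[120:300,220:420],None,fx=1.5,fy=1.5)
out=np.zeros((600,790,3),np.uint8); out[:a.shape[0],:a.shape[1]]=a; out[:b.shape[0],395:395+b.shape[1]]=b; out[315:315+c.shape[0],:c.shape[1]]=c
cv2.imwrite("pics/crop1.png",out)
hsv=cv2.cvtColor(im,cv2.COLOR_BGR2HSV)
for n,(u,v) in dict(y=(147,250),y2=(135,262),g=(373,264),pot=(263,137),p=(203,253),G=(441,246),ring=(284,221)).items(): print(n,hsv[v,u])
E
```

```text
y [ 19 177  95]
y2 [ 19 175  83]
g [ 46 150  68]
pot [113  19 211]
p [142 126 125]
G [ 46 147  71]
ring [109  15 192]
```

View pics/crop1.png

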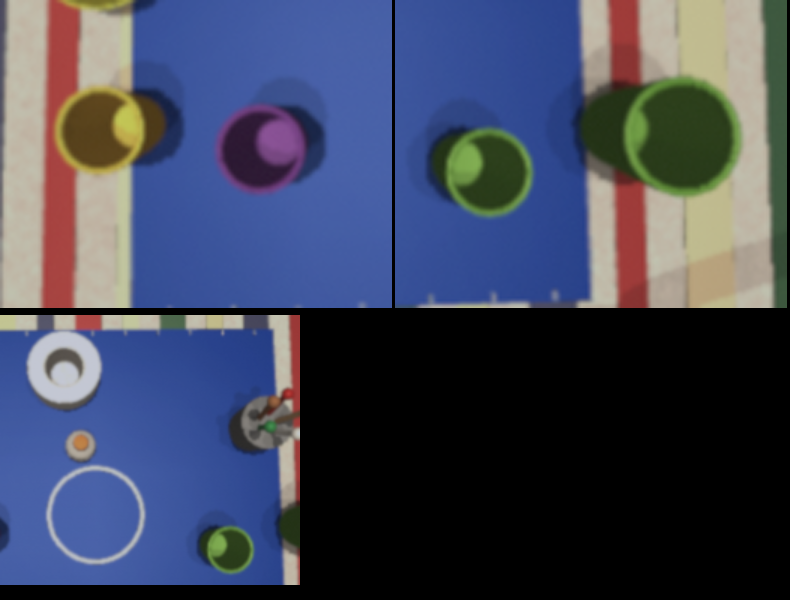

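The crop confirms it. The yellow rim is at about (146,261) and purple is a separate cup at (203,268). The green rim at (373,276) is clearly smaller than the one at (443,263). Next I'll measure them.

```bash
cat >> h.py <<'E'
def rimfit(im,c,r,lo,hi,z,cal):
    """fit circle on plane z to hsv-masked outline (convex hull outer, connected) near pixel c"""
    hsv=cv2.cvtColor(im,cv2.COLOR_BGR2HSV); m=cv2.inRange(hsv,np.array(lo),np.array(hi))
    w=np.zeros_like(m); cv2.circle(w,c,r,255,-1); m&=w
    n,l,s,_=cv2.connectedComponentsWithStats(m); k=1+np.argmax(s[1:,4])
    cs,_=cv2.findContours((l==k).astype(np.uint8),cv2.RETR_EXTERNAL,cv2.CHAIN_APPROX_NONE)
    p=max(cs,key=cv2.contourArea).reshape(-1,2); P=onplane(p,z,*cal)[:,:2]
    return p,P
def circ(P):
    from scipy.optimize import least_squares
    x0=np.r_[P.mean(0),np.ptp(P,0).mean()/2]
    return least_squares(lambda x:np.hypot(*(P-x[:2]).T)-x[2],x0,loss="soft_l1",f_scale=.001).x
E
python3 - <<'E'
from h import *
np.set_printoptions(precision=4,suppress=True)
im,*cal=snap("top")
for n,c,r,lo,hi,z in [("yellow",(146,261),20,(18,90,130),(35,255,255),.095),("green",(373,276),20,(38,80,95),(60,255,255),.095),
  ("purple",(203,268),20,(135,60,90),(165,255,255),.095),("Green",(443,263),26,(38,80,85),(60,255,255),.13),
  ("pot",(263,155),30,(0,0,150),(180,60,255),.062),("ring",(284,253),38,(90,0,120),(130,90,255),0),("bowl",(146,195),30,(20,80,100),(45,255,255),.05),("glue",(274,206),12,(0,0,120),(180,90,255),.05),("orange",(274,206),10,(5,130,120),(20,255,255),.085)]:
    p,P=rimfit(im,c,r,lo,hi,z,cal); x=circ(P); print(n,len(p),p.min(0),p.max(0),"xyR",x, "ellipse",cv2.fitEllipse(p)[:2])
# tool cup: rim by hand pixel
print(onplane([[393,192]],.085,*cal))
# verify in side view: project
im2,*c2=snap("side"); 
E
```

```text
yellow 89 [130 246] [160 276] xyR [0.4846 0.2368 0.0301] ellipse ((145.19384765625, 260.97552490234375), (30.293548583984375, 31.385112762451172))
green 85 [358 261] [388 291] xyR [ 0.4514 -0.2125  0.0296] ellipse ((372.7945556640625, 276.02203369140625), (29.106945037841797, 30.203004837036133))
purple 87 [188 253] [218 283] xyR [0.4709 0.1238 0.0297] ellipse ((202.84017944335938, 267.71893310546875), (30.003416061401367, 30.86774253845215))
Green 120 [422 242] [463 284] xyR [ 0.4772 -0.3396  0.0406] ellipse ((442.0843811035156, 263.2204895019531), (40.772701263427734, 42.40028381347656))
pot 149 [238 125] [287 178] xyR [0.706  0.0075 0.0513] ellipse ((262.2575378417969, 153.07266235351562), (47.9631462097168, 50.386314392089844))
ring 185 [251 220] [316 286] xyR [ 0.4969 -0.0377  0.0726] ellipse ((283.2898864746094, 252.81871032714844), (65.21814727783203, 65.61268615722656))
bowl 133 [121 172] [168 218] xyR [0.6211 0.2553 0.049 ] ellipse ((144.61952209472656, 194.81593322753906), (45.970523834228516, 47.06863021850586))
glue 56 [263 196] [283 215] xyR [ 0.5966 -0.0149  0.0205] ellipse ((273.064697265625, 205.9412384033203), (18.711727142333984, 20.148616790771484))
orange 23 [270 201] [277 209] xyR [ 0.5956 -0.0153  0.0079] ellipse ((273.413818359375, 204.7642364501953), (7.4899396896362305, 8.333427429199219))
[[ 0.6213 -0.2615  0.085 ]]
```

```bash
python3 - <<'E'
from h import *
np.set_printoptions(precision=4,suppress=True)
im,*cal=snap("top")
im2=im.copy(); im2[:132]=0
p,P=rimfit(im2,(263,156),30,(0,0,150),(180,60,255),.062,cal); k=p[:,1]>133; print(p.min(0),p.max(0),circ(P[k]))
s,*c2=snap("side")
items=[((.706,.0075),.052,.062),((.706,.0075),.027,.062),((.4969,-.0377),.066,0),((.4846,.2368),.0315,.095),((.4514,-.2125),.0315,.095),((.5966,-.0149),.021,0)]
x=circ(P[k]); items[0]=(x[:2],.052,.062); items[1]=(x[:2],.027,.062)
t=np.linspace(0,6.283,60)
v=[]
for g,cc in((im,cal),(s,c2)):
    g=g.copy()
    for c,r,z in items:
        q=proj(np.c_[c[0]+r*np.cos(t),c[1]+r*np.sin(t),0*t+z],*cc); 
        for a in q: cv2.circle(g,tuple(int(round(b)) for b in a),0,(0,0,255),-1)
    v.append(g)
a=v[0][120:300,110:400]; b=v[1][120:290,170:390]
cv2.imwrite("pics/o1.png",cv2.resize(a,None,fx=2.7,fy=2.7,interpolation=cv2.INTER_NEAREST)); cv2.imwrite("pics/o2.png",cv2.resize(b,None,fx=3.4,fy=3.4,interpolation=cv2.INTER_NEAREST))
E
```

```text
[238 132] [287 178] [0.7055 0.0076 0.051 ]
```

View pics/o1.png

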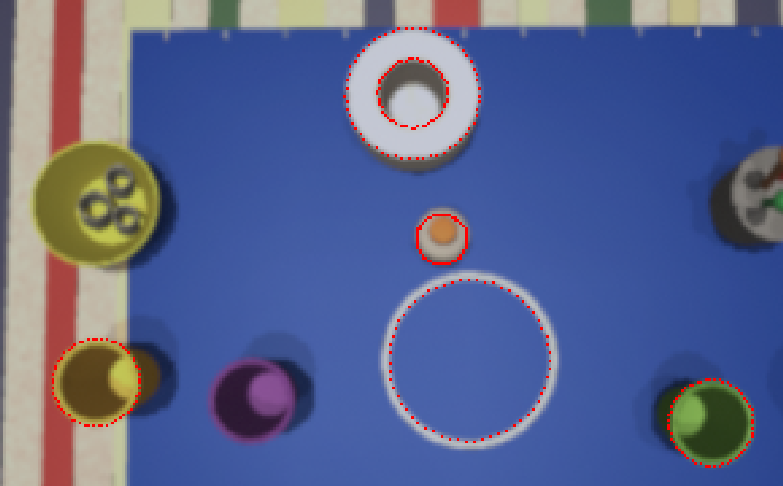

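View pics/o2.png

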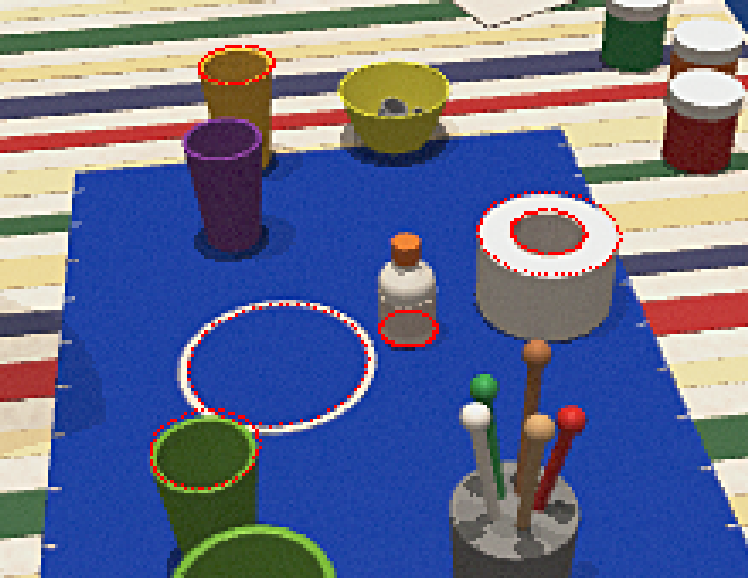

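Top and side views agree to about 2 mm. The pot is at about (.704,.007), the ring at (.497,-.038) and the glue bottle at (.597,-.015).

For the slide, I'll lower the shut fingers (about 35x15 mm) into the well and drag with the tips low, around the -y side of the bottle. I'll keep the jaws along x throughout.

```bash
cat >> h.py <<'E'
RD=np.array([[0,1,0],[1,0,0],[0,0,-1.]])  # tool x=+y, tool y=+x, down
def plan(*targets):
    s=robot.read_state(); Rm=R.from_rotvec(s["orientation"]).as_matrix(); p=np.array(s["tool_pos"])
    print("t",round(s["t"],2),"pos",p.round(4),"F",np.round(s["force"],1),"open",round(s["opening"],4),"q",np.round(s["q"],2))
    print(" turn",R.from_matrix(Rm.T@RD).as_rotvec().round(3))
    for g in targets: print(" ",g,"->",(Rm.T@(np.array(g)-p)).round(4))
E
python3 -c "
from h import *
plan((.704,.007,.20))"
```

```text
t 0.4 pos [ 0.2185 -0.5587  0.2325] F [ 0.1 -0.6 -0.6] open 0.0928 q [-1.28  0.13  1.49 -0.    1.52 -0.09]
 turn [-0.    -0.    -1.198]
  (0.704, 0.007, 0.2) -> [ 0.6582 -0.35    0.0326]
```

>>> {"fn": "jog_arm", "kwargs": {"steps": [[1,0.658,-0.35,0,0,0,-1.198],[1,0.658,-0.35,0,0,0,-1.198],[1,0.658,-0.35,0,0,0,-1.198],[1,0.658,-0.35,0,0,0,-1.198],[1,0.658,-0.35,0,0,0,-1.198]], "force": 10}}

```text
t: 1.02
tool_pos: [0.4231, -0.32, 0.2329]
orientation: [2.485, 1.921, 0.0]
force: [1.6, -1.1, 1.1]
opening: 0.0474
```

```bash
python3 -c "
from h import *
plan((.704,.007,.20))"
```

```text
t 1.02 pos [ 0.4231 -0.32    0.2329] F [ 1.6 -1.1  1.1] open 0.0474 q [-0.74 -0.06  1.68  0.    1.52 -0.49]
 turn [ 0.001  0.    -0.255]
  (0.704, 0.007, 0.2) -> [0.3872 0.1895 0.033 ]
```

>>> {"fn": "jog_arm", "kwargs": {"steps": [[1,0.387,0.19,0,0,0,-0.255],[1,0.387,0.19,0,0,0,-0.255],[1,0.387,0.19,0,0,0,-0.255],[1,0.387,0.19,0,0,0,-0.255],[1,0.387,0.19,0,0,0,-0.255]]}}

```text
t: 1.65
tool_pos: [0.627, -0.0829, 0.2331]
orientation: [2.22, 2.221, 0.001]
force: [0.4, -2.0, 0.6]
opening: 0.0011
```

```bash
python3 -c "
from h import *
plan((.704,.007,.20))"
```

```text
t 1.65 pos [ 0.627  -0.0829  0.2331] F [ 0.4 -2.   0.6] open 0.0011 q [-0.21  0.22  1.39 -0.    1.53 -0.21]
 turn [0.001 0.001 0.001]
  (0.704, 0.007, 0.2) -> [0.0899 0.077  0.0331]
```

>>> {"fn": "jog_arm", "kwargs": {"steps": [[1,0.09,0.077,0.03,0,0,0],[1,0.09,0.077,0.09,0,0,0],[1,0.09,0.077,0.09,0,0,0],[1,0.09,0.077,0.09,0,0,0]]}}

```text
t: 2.15
tool_pos: [0.7023, 0.0086, 0.139]
orientation: [-2.216, -2.222, 0.006]
force: [0.8, -0.5, 0.1]
opening: 0.0004
```

```bash
python3 - <<'E'
from h import *
im,*cal=snap("wrist","w1"); plan((.704,.007,.034))
print(proj([[.704,.007,.062],[.731,.007,.062],[.677,.007,.062],[.704,.034,.062],[.704,-.02,.062]],*cal).round())
E
```

```text
t 2.2 pos [0.7032 0.0074 0.1418] F [ 0.5 -0.2  1.1] open 0.0006 q [-0.06  0.46  1.26 -0.    1.42 -0.06]
 turn [-0.002  0.001  0.002]
  (0.704, 0.007, 0.034) -> [-0.0003  0.001   0.1077]
[[286. 231.]
 [321. 231.]
 [252. 231.]
 [287. 198.]
 [286. 262.]]
```

View pics/w1.png

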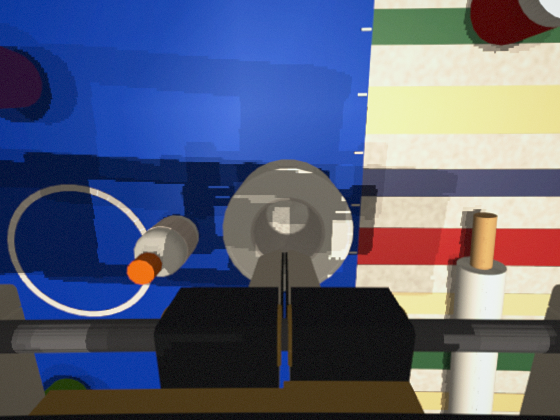

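The wrist view shows the well spanning about u 255–321 with its top edge at v≈199. That matches the projection (252–321, 198), and the shut fingers hang over it. Lowering now.

>>> {"fn": "jog_arm", "kwargs": {"steps": [[1,0,0.002,0.05,0,0,0],[1,0,0.002,0.075,0,0,0],[1,0,0.002,0.09,0,0,0],[1,0,0.002,0.105,0,0,0],[1,0,0.002,0.105,0,0,0]]}}

```text
t: 2.82
tool_pos: [0.7048, 0.0069, 0.0366]
orientation: [-2.219, -2.222, 0.003]
force: [-0.3, 0.1, -0.7]
opening: 0.0007
```

```bash
python3 - <<'E'
from h import *
plan((.66,-.09,.036),(.58,-.125,.036),(.51,-.09,.036),(.497,-.038,.036))
im,*cal=snap("top","t1")
E
```

```text
t 2.83 pos [0.7048 0.0069 0.0366] F [-0.3  0.1 -0.7] open 0.0007 q [-0.06  0.56  1.32 -0.    1.26 -0.06]
 turn [-0.002  0.001  0.001]
  (0.66, -0.09, 0.036) -> [-0.0969 -0.0449  0.0008]
  (0.58, -0.125, 0.036) -> [-0.1318 -0.125   0.001 ]
  (0.51, -0.09, 0.036) -> [-0.0967 -0.1949  0.0011]
  (0.497, -0.038, 0.036) -> [-0.0447 -0.2079  0.0011]
```

>>> {"fn": "jog_arm", "kwargs": {"steps": [[1,-0.012,-0.005,0,0,0,0],[1,-0.033,-0.015,0,0,0,0],[1,-0.055,-0.025,0,0,0,0],[1,-0.076,-0.035,0,0,0,0],[1,-0.097,-0.045,0,0,0,0]]}}

```text
t: 3.5
tool_pos: [0.6602, -0.0918, 0.0383]
orientation: [2.22, 2.222, -0.001]
force: [2.5, 4.0, 5.3]
opening: 0.0006
```

```bash
python3 - <<'E'
from h import *
plan((.66,-.09,.036),(.58,-.125,.036),(.51,-.09,.036),(.497,-.038,.036))
im,*cal=snap("side","s1")
E
```

```text
t 3.5 pos [ 0.6602 -0.0918  0.0383] F [2.5 4.  5.3] open 0.0006 q [-0.21  0.46  1.45 -0.    1.22 -0.22]
 turn [0.    0.001 0.001]
  (0.66, -0.09, 0.036) -> [ 0.0018 -0.0002  0.0023]
  (0.58, -0.125, 0.036) -> [-0.0332 -0.0802  0.0024]
  (0.51, -0.09, 0.036) -> [ 0.0019 -0.1502  0.0023]
  (0.497, -0.038, 0.036) -> [ 0.0539 -0.1631  0.0023]
```

View pics/s1.png

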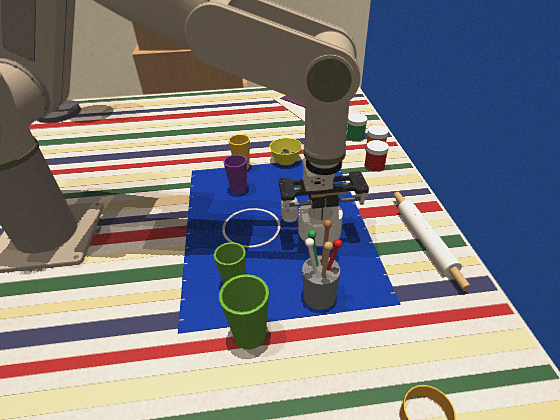

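The pot follows and stands level, at about (320,222) in the side view, and the bottle is untouched. Continuing.

>>> {"fn": "jog_arm", "kwargs": {"steps": [[1,-0.01,-0.018,0.001,0,0,0],[1,-0.02,-0.038,0.002,0,0,0],[1,-0.028,-0.06,0.002,0,0,0],[1,-0.033,-0.08,0.002,0,0,0],[1,-0.026,-0.1,0.002,0,0,0]]}}

```text
t: 4.18
tool_pos: [0.5578, -0.1223, 0.0359]
orientation: [2.223, 2.218, -0.006]
force: [2.9, -0.7, 2.5]
opening: 0.0003
```

```bash
python3 - <<'E'
from h import *
plan((.51,-.09,.036),(.497,-.038,.036))
E
```

```text
t 4.17 pos [ 0.5578 -0.1223  0.0359] F [ 2.9 -0.7  2.5] open 0.0003 q [-0.3   0.24  1.75 -0.    1.16 -0.3 ]
 turn [-0.002  0.004 -0.002]
  (0.51, -0.09, 0.036) -> [ 0.0322 -0.0479 -0.0002]
  (0.497, -0.038, 0.036) -> [ 0.0842 -0.061  -0.0003]
```

>>> {"fn": "jog_arm", "kwargs": {"steps": [[1,0.013,-0.019,0,0,0,0],[1,0.03,-0.04,0,0,0,0],[1,0.048,-0.055,0,0,0,0],[1,0.068,-0.061,0,0,0,0],[1,0.086,-0.062,0,0,0,0]]}}

```text
t: 4.8
tool_pos: [0.4952, -0.0357, 0.0353]
orientation: [2.224, 2.218, -0.008]
force: [0.5, -3.0, -0.8]
opening: 0.0005
```

```bash
python3 - <<'E'
from h import *
plan((.497,-.038,.036))
im,*cal=snap("side","s2");im,*cal=snap("wrist","w2")
E
```

```text
t 4.8 pos [ 0.4952 -0.0357  0.0353] F [ 0.5 -3.  -0.8] open 0.0005 q [-0.17  0.05  1.95 -0.    1.14 -0.17]
 turn [-0.003  0.004 -0.002]
  (0.497, -0.038, 0.036) -> [-0.0023  0.0018 -0.0007]
```

View pics/s2.png

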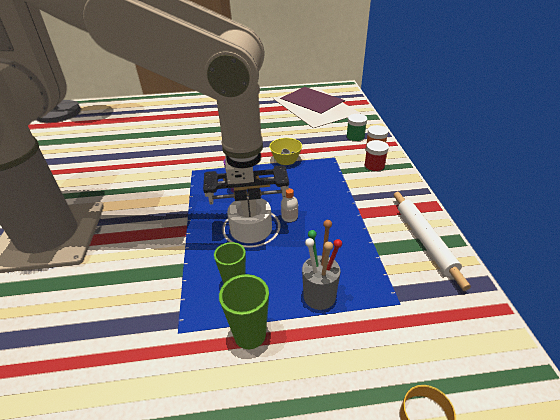

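View pics/w2.png

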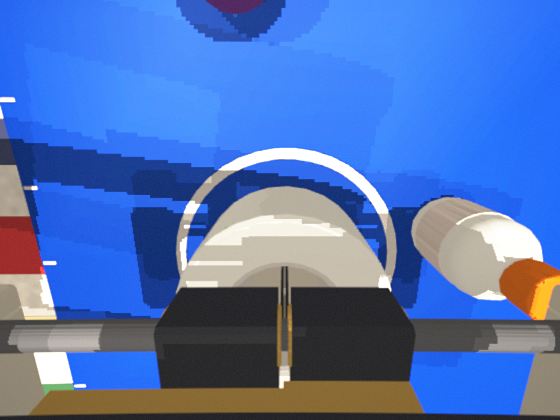

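```bash
python3 - <<'E'
from h import *
np.set_printoptions(precision=4,suppress=True)
im,*cal=snap("wrist")
print("ring inner +y",onplane([[287,160],[287,149]],0,*cal)); print("pot top z62/z0",onplane([[287,186]],.062,*cal),onplane([[287,186]],0,*cal))
s,*c2=snap("side"); cv2.imwrite("pics/s3.png",cv2.resize(s[180:260,200:320],None,fx=6,fy=6,interpolation=cv2.INTER_NEAREST))
E
```

```text
ring inner +y [[0.4975 0.024  0.    ]
 [0.4974 0.0305 0.    ]]
pot top z62/z0 [[0.497  0.0203 0.062 ]] [[0.4975 0.008  0.    ]]
```

View pics/s3.png

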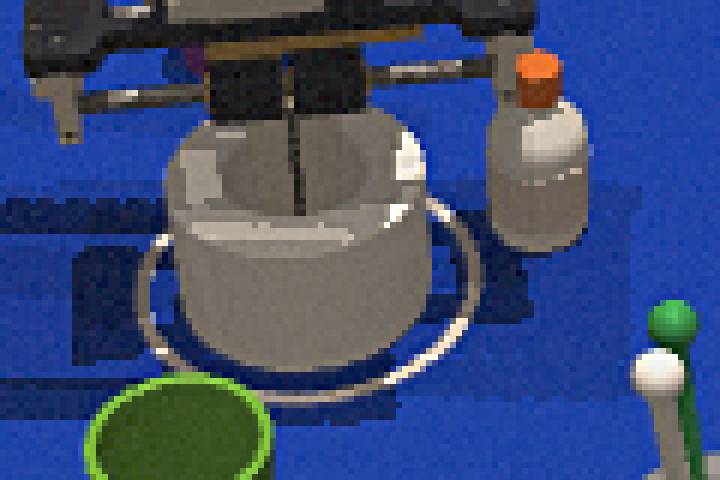

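The pot stands inside the ring: the wrist view puts its centre at y ≈ -0.044 against -0.042 for the ring, and the side view has it about 2 mm off in x. I'll back the fingers off the wall and withdraw.

>>> {"fn": "jog_arm", "kwargs": {"steps": [[1,-0.003,0,0,0,0,0],[1,-0.004,0,-0.02,0,0,0],[1,-0.004,0,-0.06,0,0,0],[1,-0.004,0,-0.12,0,0,0],[0,0.04,0,-0.165,0,0,0]]}}

```text
t: 5.62
tool_pos: [0.4974, 0.0024, 0.2029]
orientation: [2.225, 2.213, -0.005]
force: [1.7, 0.1, -0.5]
opening: 0.0066
```

```bash
python3 - <<'E'
from h import *
plan((.485,.237,.2),(.485,.237,.074))
E
```

```text
t 5.62 pos [0.4974 0.0024 0.2029] F [ 1.7  0.1 -0.5] open 0.0066 q [-0.09 -0.13  1.81 -0.    1.47 -0.09]
 turn [ 0.     0.005 -0.005]
  (0.485, 0.237, 0.2) -> [ 0.2345 -0.0136  0.0018]
  (0.485, 0.237, 0.074) -> [ 0.2351 -0.0137  0.1278]
```

>>> {"fn": "jog_arm", "kwargs": {"steps": [[0,0.235,-0.0135,0,0,0.005,-0.005],[0,0.235,-0.0135,0,0,0.005,-0.005],[0,0.235,-0.0135,0,0,0.005,-0.005],[0,0.235,-0.0135,0,0,0.005,-0.005],[0,0.235,-0.0135,0,0,0.005,-0.005]]}}

```text
t: 6.25
tool_pos: [0.4849, 0.2399, 0.2016]
orientation: [-2.217, -2.225, -0.001]
force: [0.2, -0.2, 0.3]
opening: 0.0558
```

```bash
python3 - <<'E'
from h import *
np.set_printoptions(precision=4,suppress=True)
plan((.485,.237,.074))
im,*cal=snap("top","t3")
for n,c,r,lo,hi,z in [("pot",(284,250),34,(0,0,150),(180,60,255),.062),("ring",(284,253),38,(90,0,120),(130,90,255),0)]:
    p,P=rimfit(im,c,r,lo,hi,z,cal); print(n,p.min(0),p.max(0),circ(P))
w,*cw=snap("wrist","w3")
t=np.linspace(0,6.283,60)
for a in proj(np.c_[.4846+.0315*np.cos(t),.2368+.0315*np.sin(t),0*t+.095],*cw): cv2.circle(w,tuple(int(round(b)) for b in a),1,(0,0,255),-1)
cv2.imwrite("pics/w3.png",w); cv2.imwrite("pics/t3c.png",cv2.resize(im[190:310,220:360],None,fx=5,fy=5))
E
```

```text
t 6.25 pos [0.4849 0.2399 0.2016] F [ 0.2 -0.2  0.3] open 0.0558 q [ 0.36 -0.01  1.69  0.    1.46  0.36]
 turn [ 0.    -0.001  0.004]
  (0.485, 0.237, 0.074) -> [-0.003   0.0001  0.1276]
pot [261 229] [310 279] [ 0.496  -0.0401  0.0513]
ring [251 220] [316 286] [ 0.497  -0.0378  0.0726]
```

View pics/w3.png

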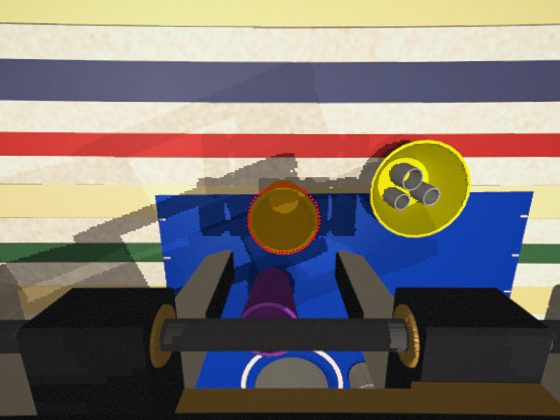

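View pics/t3c.png

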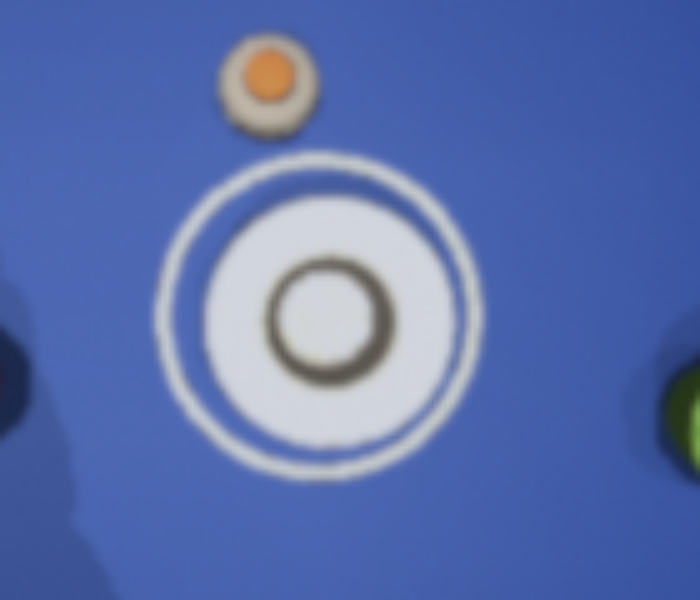

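The pot now measures (.496,-.040) against (.497,-.038) for the ring, so it's well inside. In the wrist view the yellow cup's rim at (284,217) matches the projected circle. I'll descend on it.

>>> {"fn": "jog_arm", "kwargs": {"steps": [[0,-0.003,0,0,0,0,0.004],[0,-0.003,0,0.03,0,0,0.004],[0,-0.003,0,0.06,0,0,0.004],[0,-0.003,0,0.1,0,0,0.004],[0,-0.003,0,0.1275,0,0,0.004]]}}

```text
t: 6.98
tool_pos: [0.4849, 0.232, 0.0722]
orientation: [-2.228, -2.215, 0.003]
force: [0.5, -0.1, -0.0]
opening: 0.0931
```

>>> {"fn": "jog_arm", "kwargs": {"steps": [[0.3,0,0,0.002,0,0,0],[0.6,0,0,0.002,0,0,0],[0.6,0,0,0.002,0,0,0],[0.6,0,0,0.002,0,0,0],[0.6,0,0,0.002,0,0,0]], "force": 8}}

```text
t: 7.6
tool_pos: [0.486, 0.2324, 0.0717]
orientation: [2.227, 2.215, 0.001]
force: [-0.6, -0.7, 7.2]
opening: 0.0618
```

```bash
python3 - <<'E'
from h import *
plan((.485,.237,.2),(.496,-.04,.2))
E
```

```text
t 7.6 pos [0.486  0.2324 0.0717] F [-0.6 -0.7  7.2] open 0.0618 q [ 0.35  0.1   1.82 -0.    1.22  0.36]
 turn [ 0.001  0.    -0.006]
  (0.485, 0.237, 0.2) -> [ 0.0045 -0.0009 -0.1283]
  (0.496, -0.04, 0.2) -> [-0.2724  0.0117 -0.1282]
```

The tool settled about 4.5 mm off centre in y. There's plenty of time, so I'll reopen slightly, centre on the cup and regrip.

>>> {"fn": "jog_arm", "kwargs": {"steps": [[0.15,0,0,-0.002,0,0,0],[0.15,0.0045,-0.001,-0.002,0,0,-0.006],[0.15,0.0045,-0.001,-0.002,0,0,-0.006],[0.6,0.0045,-0.001,-0.002,0,0,-0.006],[0.6,0.0045,-0.001,-0.002,0,0,-0.006]]}}

```text
t: 8.22
tool_pos: [0.4849, 0.2369, 0.0735]
orientation: [2.221, 2.221, 0.0]
force: [-0.5, 0.2, -0.3]
opening: 0.0634
```

>>> {"fn": "jog_arm", "kwargs": {"steps": [[0.6,0,0,0,0,0,0],[0.6,0,0,0,0,0,0],[0.6,0,0,0,0,0,0]]}}

```text
t: 8.6
tool_pos: [0.4848, 0.2369, 0.0735]
orientation: [2.221, 2.221, 0.0]
force: [-0.5, 0.0, 0.3]
opening: 0.0619
```

```bash
python3 - <<'E'
from h import *
plan((.485,.237,.2),(.496,-.04,.2))
w,*cw=snap("wrist","w4")
t=np.linspace(0,6.283,60)
for a in proj(np.c_[.4846+.0315*np.cos(t),.2368+.0315*np.sin(t),0*t+.095],*cw): cv2.circle(w,tuple(int(round(b)) for b in a),1,(0,0,255),-1)
cv2.imwrite("pics/w4.png",w)
E
```

```text
t 8.6 pos [0.4848 0.2369 0.0735] F [-0.5  0.   0.3] open 0.0619 q [ 0.36  0.1   1.82 -0.    1.22  0.36]
 turn [0.001 0.    0.   ]
  (0.485, 0.237, 0.2) -> [ 1.000e-04  2.000e-04 -1.265e-01]
  (0.496, -0.04, 0.2) -> [-0.2769  0.0111 -0.1264]
```

View pics/w4.png

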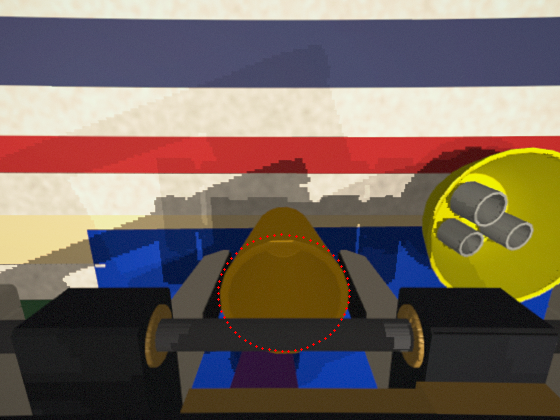

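The cup is gripped, centred (rim circle coincides) and unmoved. Lifting.

>>> {"fn": "jog_arm", "kwargs": {"steps": [[0.6,0,0,-0.02,0,0,0],[0.6,0,0,-0.06,0,0,0],[0.6,0,0,-0.1,0,0,0],[0.6,0,0,-0.13,0,0,0],[0.6,0,0,-0.135,0,0,0]]}}

```text
t: 9.28
tool_pos: [0.4862, 0.2374, 0.211]
orientation: [2.219, 2.22, 0.007]
force: [0.5, 0.2, -0.4]
opening: 0.0622
```

```bash
python3 - <<'E'
from h import *
plan((.496,-.04,.2))
E
```

```text
t 9.28 pos [0.4862 0.2374 0.211 ] F [ 0.5  0.2 -0.4] open 0.0622 q [ 0.36 -0.02  1.69 -0.    1.47  0.36]
 turn [ 0.005 -0.001  0.   ]
  (0.496, -0.04, 0.2) -> [-0.2775  0.0097  0.0107]
```

>>> {"fn": "jog_arm", "kwargs": {"steps": [[0.6,-0.05,0.002,0,0.002,0,0],[0.6,-0.1,0.004,0,0.004,0,0],[0.6,-0.15,0.006,0,0.005,0,0],[0.6,-0.2,0.008,0.0,0.005,0,0],[0.6,-0.245,0.009,0.005,0.005,0,0]]}}

```text
t: 9.9
tool_pos: [0.4946, -0.0093, 0.2042]
orientation: [-2.22, -2.22, 0.0]
force: [0.4, -1.3, -1.4]
opening: 0.0621
```

```bash
python3 - <<'E'
from h import *
plan((.496,-.04,.2))
E
```

```text
t 9.9 pos [ 0.4946 -0.0093  0.2042] F [ 0.4 -1.3 -1.4] open 0.0621 q [-0.12 -0.14  1.81  0.    1.47 -0.12]
 turn [-0.002 -0.001  0.   ]
  (0.496, -0.04, 0.2) -> [-0.0307  0.0014  0.0042]
```

>>> {"fn": "jog_arm", "kwargs": {"steps": [[0.6,-0.02,0.001,0.01,-0.002,0,0],[0.6,-0.031,0.0014,0.025,-0.002,0,0],[0.6,-0.031,0.0014,0.034,-0.002,0,0],[0.6,-0.031,0.0014,0.034,-0.002,0,0],[0.6,-0.031,0.0014,0.034,-0.002,0,0]]}}

```text
t: 10.52
tool_pos: [0.4962, -0.0393, 0.1704]
orientation: [-2.22, -2.223, -0.002]
force: [0.3, -0.7, -1.1]
opening: 0.0618
```

```bash
python3 - <<'E'
from h import *
plan((.496,-.04,.0875))
s,*c2=snap("side","s5"); w,*cw=snap("wrist","w5")
t=np.linspace(0,6.283,60)
p=np.array(robot.read_state()["tool_pos"]); b=p[2]-.0735
cv2.imwrite("pics/s5raw.png",cv2.resize(s[120:260,180:320],None,fx=4,fy=4,interpolation=cv2.INTER_NEAREST))
for c,r,z in [((.496,-.04),.027,.062),((.496,-.04),.052,.062),(p[:2],.022,b),(p[:2],.0315,b+.095)]:
  for g,cc in((s,c2),(w,cw)):
    for a in proj(np.c_[c[0]+r*np.cos(t),c[1]+r*np.sin(t),0*t+z],*cc): cv2.circle(g,tuple(int(round(b)) for b in a),0,(0,0,255),-1)
cv2.imwrite("pics/s5.png",cv2.resize(s[120:260,180:320],None,fx=4,fy=4,interpolation=cv2.INTER_NEAREST)); cv2.imwrite("pics/w5.png",w)
E
```

```text
t 10.53 pos [ 0.4962 -0.0393  0.1704] F [ 0.3 -0.7 -1.1] open 0.0618 q [-0.18 -0.11  1.85  0.    1.41 -0.18]
 turn [ 0.001 -0.001  0.001]
  (0.496, -0.04, 0.0875) -> [-0.0008 -0.0002  0.0829]
```

View pics/s5.png

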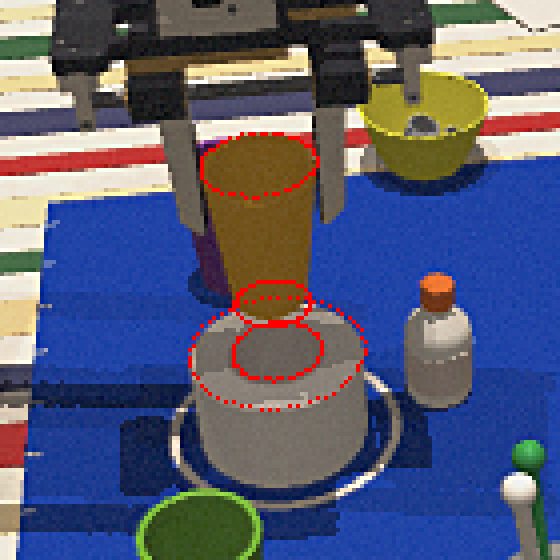

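View pics/w5.png

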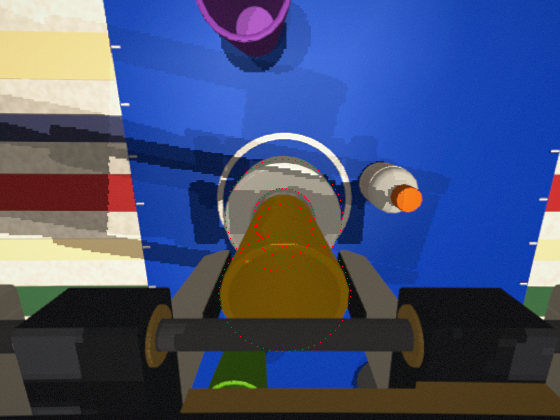

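In the side view the cup hangs upright over the well, with its base at about (248,196) above the mouth at about (249,208). I'll lower most of the way, then finish in small steps with a lighter grip so it can slip rather than wedge.

>>> {"fn": "jog_arm", "kwargs": {"steps": [[0.6,-0.0007,0,0.02,0,0,0],[0.6,-0.0007,0,0.04,0,0,0],[0.6,-0.0007,0,0.055,0,0,0],[0.6,-0.0007,0,0.065,0,0,0],[0.6,-0.0007,0,0.068,0,0,0]], "force": 5}}

```text
t: 11.25
tool_pos: [0.4969, -0.0403, 0.1033]
orientation: [2.219, 2.222, 0.003]
force: [-1.2, -1.3, 4.5]
opening: 0.0597
```

>>> {"fn": "jog_arm", "kwargs": {"steps": [[0.6,0,0,0.002,0,0,0],[0.6,0,0,0.004,0,0,0],[0.6,0,0,0.006,0,0,0],[0.6,0,0,0.008,0,0,0]]}}

```text
t: 11.75
tool_pos: [0.4978, -0.0405, 0.0965]
orientation: [2.218, 2.221, 0.004]
force: [-2.6, -1.8, 4.9]
opening: 0.0578
```

```bash
python3 - <<'E'
from h import *
plan((.496,-.04,.0875))
E
```

```text
t 11.75 pos [ 0.4978 -0.0405  0.0965] F [-2.6 -1.8  4.9] open 0.0578 q [-0.18 -0.04  1.92  0.    1.26 -0.19]
 turn [0.004 0.    0.002]
  (0.496, -0.04, 0.0875) -> [ 0.0005 -0.0018  0.009 ]
```

The opening shrank, so the cup is slipping in the grip earlier than expected. I'll look before going on.

```bash
python3 - <<'E'
from h import *
s,*c2=snap("side"); w,*cw=snap("wrist","w6")
cv2.imwrite("pics/s6.png",cv2.resize(s[120:260,180:320],None,fx=4,fy=4,interpolation=cv2.INTER_NEAREST))
E
```

```text
(no output)
```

View pics/s6.png

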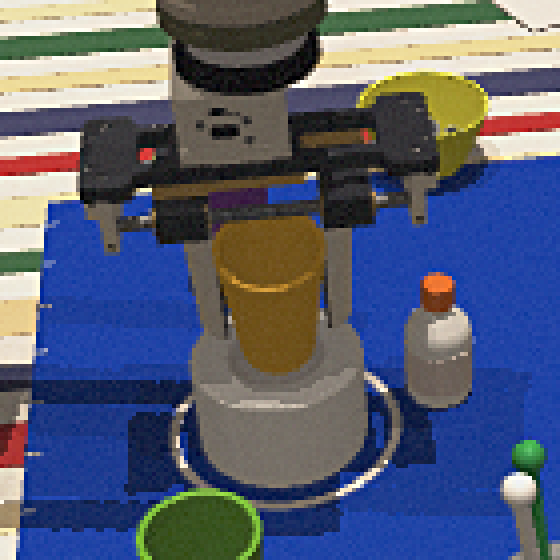

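View pics/w6.png

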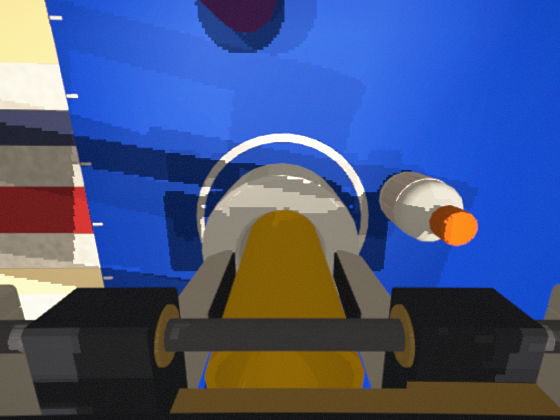

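The cup caught the well wall about 20 mm in. The measured Fx is -2.6 N and the tool is at x=.498 against a pot centre nearer .494, so it was 3–4 mm off. It also slid up about 18 mm in the light grip. I'll lift it out, measure the pot and cup, and stand the cup on a free mat spot to regrip higher.

>>> {"fn": "jog_arm", "kwargs": {"steps": [[0.6,0,0,0,0,0,0],[0.6,0,-0.002,-0.01,0,0,0],[0.6,0,-0.002,-0.04,0,0,0],[0.6,0,-0.002,-0.08,0,0,0],[0.6,0,-0.002,-0.11,0,0,0]], "force": 8}}

```text
t: 12.48
tool_pos: [0.4954, -0.0403, 0.2085]
orientation: [2.217, 2.221, 0.006]
force: [0.6, -0.3, -1.2]
opening: 0.0579
```

```bash
python3 - <<'E'
from h import *
np.set_printoptions(precision=4,suppress=True)
plan((.60,.11,.2))
s,*c2=snap("side")
cv2.imwrite("pics/s7.png",cv2.resize(s[100:260,170:330],None,fx=3.7,fy=3.7,interpolation=cv2.INTER_NEAREST))
E
```

```text
t 12.47 pos [ 0.4954 -0.0403  0.2085] F [ 0.6 -0.3 -1.2] open 0.0579 q [-0.19 -0.14  1.81  0.    1.48 -0.19]
 turn [ 0.005 -0.     0.002]
  (0.6, 0.11, 0.2) -> [0.1501 0.1048 0.009 ]
```

View pics/s7.png

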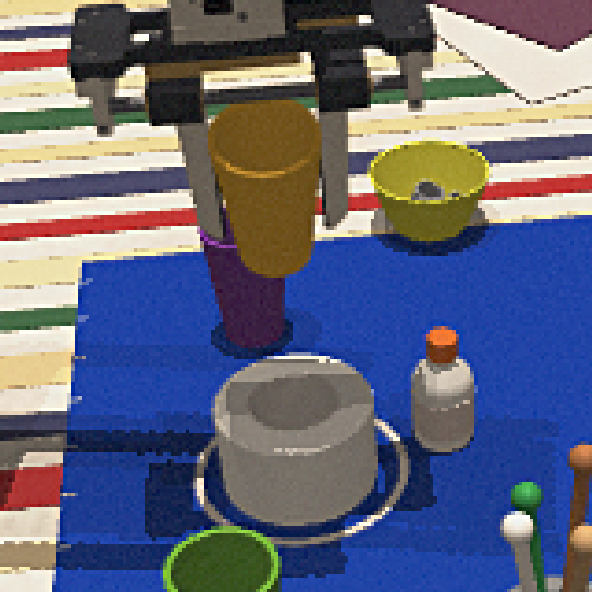

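```bash
python3 - <<'E'
from h import *
np.set_printoptions(precision=4,suppress=True)
s,*c2=snap("side")
o,d=ray([[244.3,174.3]],*c2)
for y in(-.055,-.062,-.07):
    k=(y-o[1])/d[0,1]; print(y,o+k*d[0])
w,*cw=snap("wrist","w7")
# pot rim in side: bright/edges
g=cv2.cvtColor(s,cv2.COLOR_BGR2HSV)
p,P=rimfit(s,(249,212),24,(0,0,60),(180,80,255),.062,c2); print(p.min(0),p.max(0))
E
```

```text
-0.055 [ 0.4939 -0.055   0.167 ]
-0.062 [ 0.494  -0.062   0.1718]
-0.07 [ 0.4941 -0.07    0.1772]
[227 195] [272 236]
```

View pics/w7.png

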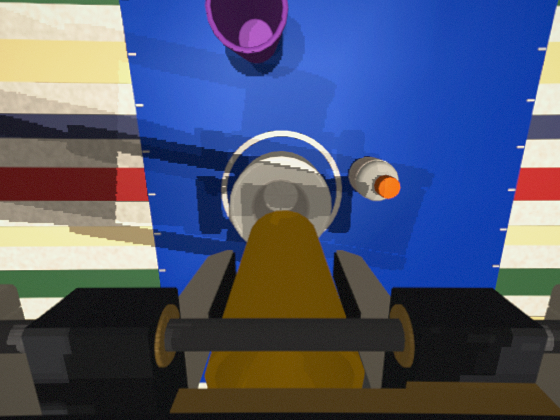

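```bash
python3 - <<'E'
from h import *
np.set_printoptions(precision=1,suppress=True)
s,*c2=snap("side"); w,*cw=snap("wrist")
p=np.array(robot.read_state()["tool_pos"]); t=np.linspace(0,6.283,90)
for off in (.0735,.055,.045,.038):
    b=p[2]-off
    B=np.c_[p[0]+.022*np.cos(t),p[1]+.022*np.sin(t),0*t+b]; C=np.c_[p[0]+.0315*np.cos(t),p[1]+.0315*np.sin(t),0*t+b+.095]
    qs=[proj(B,*c2),proj(C,*c2),proj(B,*cw)]
    print(off,"side base bottom v",qs[0][:,1].max(),"rim u",qs[1][:,0].min(),qs[1][:,0].max(),"v",qs[1][:,1].min(),qs[1][:,1].max(),"wrist base top v",qs[2][:,1].min())
print("obs side base bottom",100+275/3.7,"rim u",170+209/3.7,170+321/3.7,"v",100+100/3.7,100+178/3.7,"wrist 211")
E
```

```text
0.0735 side base bottom v 189.32650642677208 rim u 226.79240682654336 256.7976929383836 v 139.32413672636784 154.73041187953967 wrist base top v 202.54019315546236
0.055 side base bottom v 182.54266147124838 rim u 225.72279954490486 256.18758515349924 v 131.62523326027846 146.7942607158982 wrist base top v 208.95815172108735
0.045 side base bottom v 178.79389211102387 rim u 225.13081333273345 255.84995349211624 v 127.36805813383198 142.400231103594 wrist base top v 212.8860703675368
0.038 side base bottom v 176.13462336656215 rim u 224.71047771855012 255.61023756341658 v 124.34695361199627 139.27937793446418 wrist base top v 215.85983888949326
obs side base bottom 174.32432432432432 rim u 226.48648648648648 256.7567567567568 v 127.02702702702703 148.1081081081081 wrist 211
```

Compared with upright projections, the cup has tilted about the jaw axis: its rim spans 21 px vertically where upright would give 15. It needs a regrip. I'll stand it on the clear mat at (.60,.11).

>>> {"fn": "jog_arm", "kwargs": {"steps": [[0.6,0.04,0.03,0,0.005,0,0],[0.6,0.08,0.06,0,0.005,0,0],[0.6,0.12,0.085,0,0.005,0,0],[0.6,0.145,0.1,0.01,0.005,0,0],[0.6,0.15,0.105,0.03,0.005,0,0]]}}

```text
t: 13.35
tool_pos: [0.5994, 0.1115, 0.1735]
orientation: [-2.215, -2.224, 0.004]
force: [0.7, -0.2, -0.9]
opening: 0.0576
```

>>> {"fn": "jog_arm", "kwargs": {"steps": [[0.6,0,0,0.03,0,0,0],[0.6,0,0,0.06,0,0,0],[0.6,0,0,0.08,0,0,0],[0.6,0,0,0.095,0,0,0],[0.6,0,0,0.1,0,0,0]]}}

```text
t: 13.98
tool_pos: [0.5985, 0.1112, 0.0724]
orientation: [-2.215, -2.223, 0.005]
force: [-0.4, -0.6, -0.8]
opening: 0.0572
```

```bash
python3 - <<'E'
from h import *
plan((.60,.11,.05))
s,*c2=snap("side")
cv2.imwrite("pics/s8.png",cv2.resize(s[80:240,210:370],None,fx=3.7,fy=3.7,interpolation=cv2.INTER_NEAREST))
E
```

```text
t 13.97 pos [0.5985 0.1112 0.0724] F [-0.4 -0.6 -0.8] open 0.0572 q [0.1  0.29 1.61 0.   1.25 0.1 ]
 turn [-0.005 -0.     0.003]
  (0.6, 0.11, 0.05) -> [-0.0012  0.0017  0.0224]
```

View pics/s8.png

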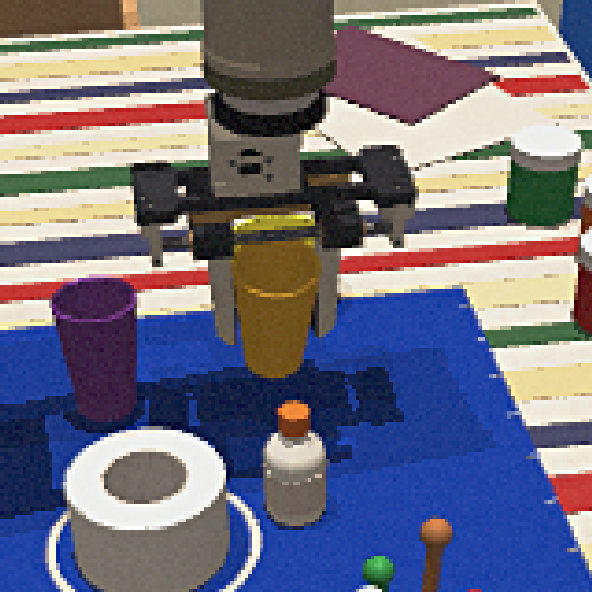

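The bottle and purple cup are clear of the gripper, and the yellow cup is still in the air. Lowering until it touches.

>>> {"fn": "jog_arm", "kwargs": {"steps": [[0.6,0,0,0.006,-0.005,0,0],[0.6,0,0,0.01,-0.005,0,0],[0.6,0,0,0.014,-0.005,0,0]]}}

```text
t: 14.4
tool_pos: [0.5989, 0.1114, 0.0589]
orientation: [2.217, 2.225, 0.002]
force: [-0.2, 0.2, -0.5]
opening: 0.0577
```

>>> {"fn": "jog_arm", "kwargs": {"steps": [[0.6,0,0,0.003,0,0,0],[0.6,0,0,0.006,0,0,0],[0.6,0,0,0.008,0,0,0]]}}

```text
t: 14.78
tool_pos: [0.5989, 0.1113, 0.0506]
orientation: [2.217, 2.225, 0.002]
force: [-0.3, -0.5, -1.9]
opening: 0.0578
```

>>> {"fn": "jog_arm", "kwargs": {"steps": [[0.6,0,0,0.003,0,0,0],[0.6,0,0,0.005,0,0,0]]}}

```text
t: 15.02
tool_pos: [0.5988, 0.1114, 0.0454]
orientation: [2.217, 2.225, 0.001]
force: [0.5, 0.5, -0.6]
opening: 0.0577
```

```bash
python3 - <<'E'
from h import *
plan((.60,.11,.05))
s,*c2=snap("side")
cv2.imwrite("pics/s9.png",cv2.resize(s[100:240,220:360],None,fx=4,fy=4,interpolation=cv2.INTER_NEAREST))
E
```

```text
t 15.03 pos [0.5988 0.1114 0.0454] F [ 0.5  0.5 -0.6] open 0.0577 q [0.1  0.31 1.63 0.   1.19 0.1 ]
 turn [ 0.001 -0.     0.004]
  (0.6, 0.11, 0.05) -> [-0.0014  0.0012 -0.0046]
```

View pics/s9.png

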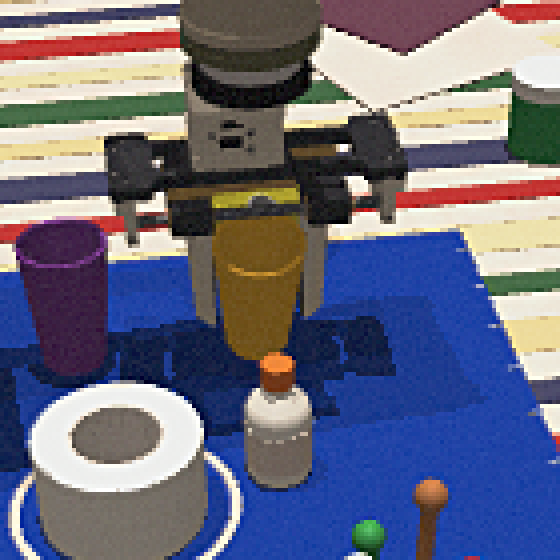

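>>> {"fn": "jog_arm", "kwargs": {"steps": [[0.6,0,0,0.003,0,0,0],[0.6,0,0,0.006,0,0,0],[0.6,0,0,0.008,0,0,0]]}}

```text
t: 15.45
tool_pos: [0.6005, 0.1118, 0.0391]
orientation: [2.216, 2.224, 0.006]
force: [-1.3, 1.2, 9.9]
opening: 0.0571
```

```bash
python3 - <<'E'
from h import *
plan((.60,.11,.05))
s,*c2=snap("side","s10f")
cv2.imwrite("pics/s10.png",cv2.resize(s[100:240,220:360],None,fx=4,fy=4,interpolation=cv2.INTER_NEAREST))
print(onplane([[285,191],[285,193]],0,*c2))
w,*cw=snap("wrist","w10")
E
```

```text
t 15.45 pos [0.6005 0.1118 0.0391] F [-1.3  1.2  9.9] open 0.0571 q [0.1  0.32 1.63 0.   1.18 0.1 ]
 turn [ 0.004 -0.001  0.004]
  (0.6, 0.11, 0.05) -> [-0.0018 -0.0004 -0.0109]
[[5.98335396e-01 9.25483464e-02 0.00000000e+00]
 [5.97190978e-01 8.34574792e-02 1.11022302e-16]]
```

View pics/s10.png

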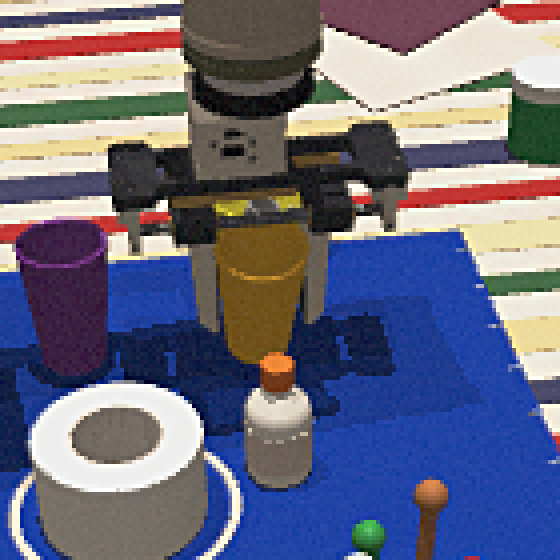

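View pics/w10.png

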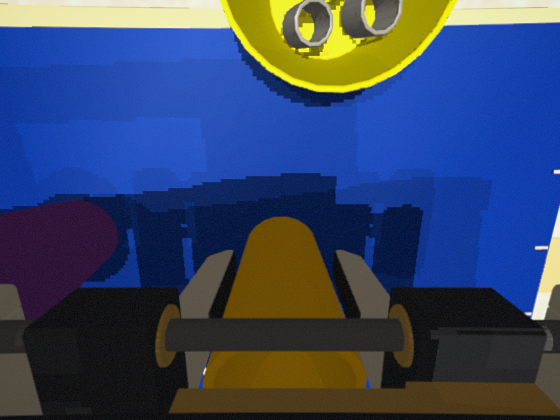

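The cup touched down with 9.9 N measured. Now I'll open, rise and regrip.

>>> {"fn": "jog_arm", "kwargs": {"steps": [[0.37,0,0,0,0,0,0],[0.3,0,0,-0.002,0,0,0],[0.2,0,0,-0.002,0,0,0],[0.0,0,0,-0.002,0,0,0],[0.0,0,0,-0.002,0,0,0]]}}

```text
t: 16.18
tool_pos: [0.6002, 0.1117, 0.0408]
orientation: [2.216, 2.224, 0.005]
force: [-1.0, 0.1, 0.3]
opening: 0.0894
```

```bash
python3 - <<'E'
from h import *
plan((.60,.11,.15))
s,*c2=snap("side","s11f")
cv2.imwrite("pics/s11.png",cv2.resize(s[100:240,220:360],None,fx=4,fy=4,interpolation=cv2.INTER_NEAREST))
w,*cw=snap("wrist","w11")
E
```

```text
t 16.18 pos [0.6002 0.1117 0.0408] F [-1.   0.1  0.3] open 0.0894 q [0.1  0.32 1.63 0.   1.18 0.1 ]
 turn [ 0.004 -0.001  0.004]
  (0.6, 0.11, 0.15) -> [-0.0016  0.0002 -0.1092]
```

View pics/s11.png

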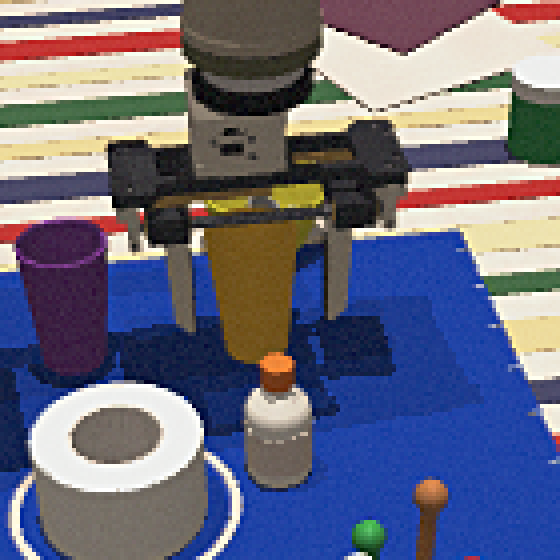

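View pics/w11.png

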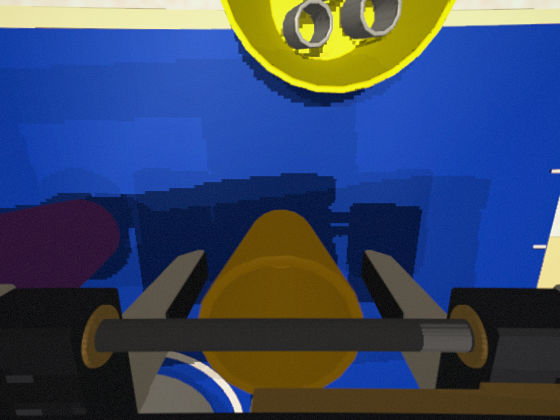

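The cup stands upright on the mat. I'll rise and re-measure it along with the pot.

>>> {"fn": "jog_arm", "kwargs": {"steps": [[0,0,0,-0.04,0,0,0],[0,0,0,-0.09,0,0,0],[0,0,0,-0.13,0,0,0],[0,-0.03,0,-0.17,0.004,0,0.004],[0,-0.03,0,-0.17,0.004,0,0.004],[0,-0.03,0,-0.17,0.004,0,0.004]]}}

```text
validation failed for argument at $.st...
```

>>> {"fn": "jog_arm", "kwargs": {"steps": [[0,0,0,-0.04,0,0,0],[0,0,0,-0.09,0,0,0],[0,0,0,-0.13,0,0,0],[0,-0.03,0,-0.17,0.004,0,0.004],[0,-0.03,0,-0.17,0.004,0,0.004]]}}

```text
t: 16.9
tool_pos: [0.6022, 0.0801, 0.2157]
orientation: [2.22, 2.216, 0.009]
force: [0.6, 0.4, -0.2]
opening: 0.0931
```

>>> {"fn": "jog_arm", "kwargs": {"steps": [[0,0,0,0,0,0,0]]}}

```text
t: 17.02
tool_pos: [0.6018, 0.0801, 0.2148]
orientation: [2.221, 2.216, 0.008]
force: [-0.4, 0.6, 0.3]
opening: 0.0935
```

```bash
python3 - <<'E'
from h import *
plan((.60,.11,.074))
w,*cw=snap("wrist","w12")
s,*c2=snap("side","s12")
im,*cal=snap("top","t12")
E
```

```text
t 17.02 pos [0.6018 0.0801 0.2148] F [-0.4  0.6  0.3] open 0.0935 q [0.05 0.15 1.5  0.   1.49 0.05]
 turn [ 0.006 -0.001 -0.002]
  (0.6, 0.11, 0.074) -> [ 0.0297 -0.0028  0.1408]
```

View pics/w12.png

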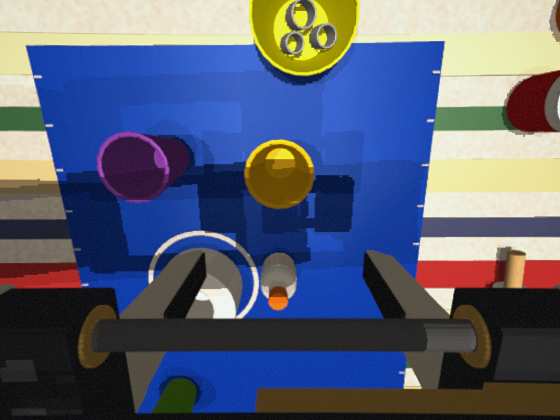

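View pics/t12.png

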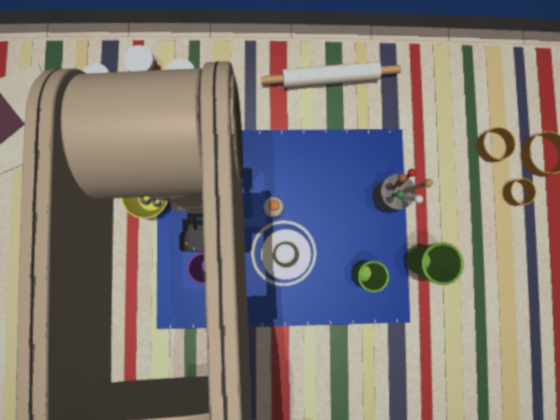

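View pics/s12.png

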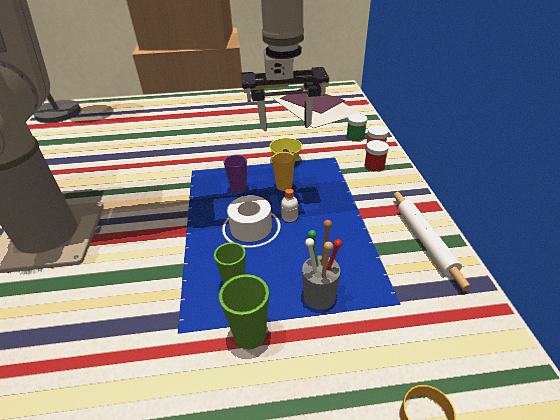

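```bash
python3 - <<'E'
from h import *
np.set_printoptions(precision=4,suppress=True)
w,*cw=snap("wrist"); s,*cs=snap("side"); t_,*ct=snap("top")
p,P=rimfit(w,(279,175),40,(18,120,80),(30,255,255),.095,cw); print("yellow wrist",p.min(0),p.max(0),circ(P[p[:,1]<190]),circ(P))
# pot rim via side & top: bright
p,P=rimfit(t_,(284,250),34,(0,0,150),(180,60,255),.062,ct); print("pot top",p.min(0),p.max(0),circ(P))
p,P=rimfit(t_,(284,253),38,(90,0,120),(130,90,255),0,ct); 
h=cv2.cvtColor(s,cv2.COLOR_BGR2HSV)
p,P=rimfit(s,(250,210),30,(0,0,150),(180,50,255),.062,cs); print("pot side",p.min(0),p.max(0),circ(P))
# well mouth: dark inside white in top & side
for n,im,c,z,cal in (("top",t_,(286,254),.062,ct),("side",s,(249,211),.062,cs)):
    g=cv2.cvtColor(im,cv2.COLOR_BGR2GRAY); print(n,g[c[1]-12:c[1]+13:3,c[0]-18:c[0]+19:3] if 0 else "")
cv2.imwrite("pics/z.png",np.hstack([cv2.resize(s[185:245,215:285],None,fx=5.5,fy=5.5,interpolation=cv2.INTER_NEAREST),cv2.resize(t_[225:285,250:320],None,fx=5.5,fy=5.5,interpolation=cv2.INTER_NEAREST)]))
E
```

```text
yellow wrist [245 140] [313 208] [0.5982 0.1167 0.0302] [0.5982 0.1166 0.0303]
pot top [271 229] [310 279] [ 0.496  -0.049   0.0431]
pot side [227 199] [270 222] [ 0.4962 -0.0542  0.0406]
top 
side
```

View pics/z.png

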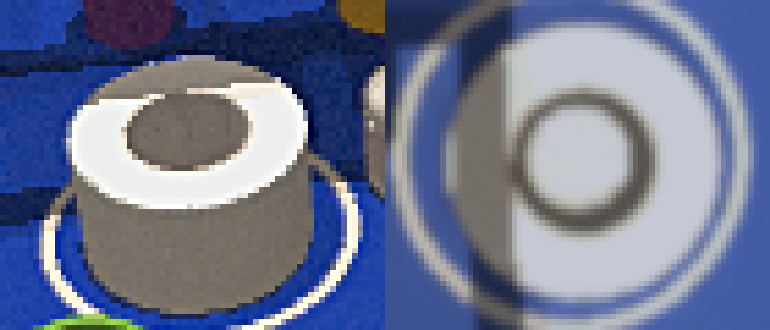

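```bash
python3 - <<'E'
from h import *
np.set_printoptions(precision=4,suppress=True)
s,*cs=snap("side"); t_,*ct=snap("top")
print("side mouth l,r,t,b",onplane([[237.7,208.7],[260.5,208.2],[249,201],[249,215.9]],.062,*cs)[:,:2].tolist())
print("side rim l,r",onplane([[227,209.5],[271.4,208]],.062,*cs)[:,:2].tolist())
print("top mouth l,r,t,b",onplane([[272.7,254],[299.1,254],[286,241],[286,267.7]],.062,*ct)[:,:2].tolist())
t=np.linspace(0,6.283,80)
for c in [(.496,-.040),]:
  for g,cc in((s,cs),(t_,ct)):
   for r in(.027,.052):
    q=proj(np.c_[c[0]+r*np.cos(t),c[1]+r*np.sin(t),0*t+.062],*cc); print(q.min(0),q.max(0),q.mean(0))
E
```

```text
side mouth l,r,t,b [[0.4693676292183083, -0.041739152375595445], [0.5232261834692048, -0.0479852167618825], [0.4975939313235679, -0.01627332872489118], [0.49460355826962255, -0.07207594589696498]]
side rim l,r [[0.4440646774741081, -0.040931030540623525], [0.548952229073009, -0.0511160647873381]]
top mouth l,r,t,b [[0.49581948653213453, -0.013563401636586722], [0.4954033108833382, -0.06812142932895769], [0.5223939519693224, -0.04119551031109753], [0.4675246698361869, -0.040823938538619826]]
[237.5175 200.1582] [260.1831 214.5195] [248.9983 207.245 ]
[226.9775 193.9282] [270.6488 221.6245] [249.108  207.4494]
[272.43   240.7102] [298.5559 266.9767] [285.4988 253.6667]
[260.2926 228.6319] [310.6055 279.2147] [285.4756 253.5541]
```

Averaging two views, the pot centre is about (.4957,-.0425), so my tool was roughly 3 mm off and the loose grip let the cup pivot. The cup now stands at (.598,.1166). I'll regrip it centred and firmer, at 15 N.

>>> {"fn": "jog_arm", "kwargs": {"steps": [[0,0.0365,-0.0036,0,0.006,0,0],[0,0.0365,-0.0036,0.03,0.006,0,0],[0,0.0365,-0.0036,0.08,0.006,0,0],[0,0.0365,-0.0036,0.12,0.006,0,0],[0,0.0365,-0.0036,0.137,0.006,0,0]]}}

```text
t: 18.05
tool_pos: [0.5971, 0.1169, 0.0747]
orientation: [-2.221, -2.217, 0.005]
force: [-0.6, -0.4, 0.7]
opening: 0.0931
```

```bash
python3 - <<'E'
from h import *
np.set_printoptions(precision=4,suppress=True)
plan((.5982,.1166,.076))
w,*cw=snap("wrist","w13")
E
```

```text
t 18.05 pos [0.5971 0.1169 0.0747] F [-0.6 -0.4  0.7] open 0.0931 q [0.11 0.28 1.61 0.   1.25 0.11]
 turn [-0.005 -0.    -0.001]
  (0.5982, 0.1166, 0.076) -> [-0.0003  0.0011 -0.0013]
```

View pics/w13.png

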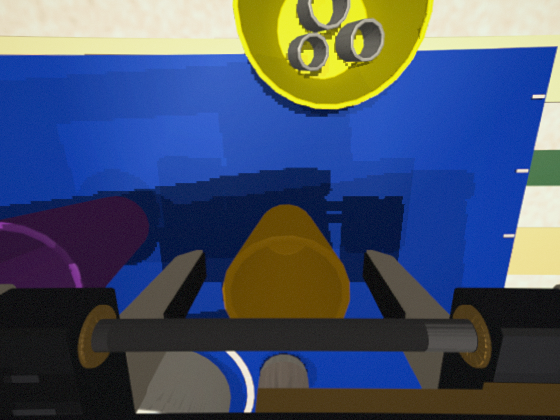

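>>> {"fn": "jog_arm", "kwargs": {"steps": [[0.2,0,0.001,0,-0.005,0,0],[0.6,0,0.001,0,-0.005,0,0],[0.6,0,0.001,0,-0.005,0,0],[0.6,0,0.001,0,-0.005,0,0],[0.6,0,0.001,0,-0.005,0,0]], "force": 15}}

```text
t: 18.73
tool_pos: [0.5987, 0.1169, 0.0751]
orientation: [2.222, 2.219, 0.002]
force: [-1.1, -0.2, 7.4]
opening: 0.0618
```

>>> {"fn": "jog_arm", "kwargs": {"steps": [[0.6,0,0,0,0,0,0],[0.6,0,0,0,0,0,0]]}}

```text
t: 18.98
tool_pos: [0.5987, 0.1169, 0.0751]
orientation: [2.222, 2.219, 0.003]
force: [-0.6, -0.2, 2.0]
opening: 0.0619
```

>>> {"fn": "jog_arm", "kwargs": {"steps": [[0.6,0,0,-0.02,0,0,0],[0.6,0,0,-0.06,0,0,0],[0.6,0,0,-0.09,0,0,0],[0.6,0,0,-0.115,0,0,0],[0.6,0,0,-0.12,0,0,0]]}}

```text
t: 19.6
tool_pos: [0.6, 0.1171, 0.1987]
orientation: [2.22, 2.217, 0.009]
force: [0.2, 0.1, -0.8]
opening: 0.0619
```

```bash
python3 - <<'E'
from h import *
plan((.4957,-.0425,.19))
E
```

```text
t 19.6 pos [0.6    0.1171 0.1987] F [ 0.2  0.1 -0.8] open 0.0619 q [0.11 0.17 1.51 0.   1.46 0.11]
 turn [ 0.007 -0.001 -0.001]
  (0.4957, -0.0425, 0.19) -> [-0.1597 -0.1041  0.0079]
```

>>> {"fn": "jog_arm", "kwargs": {"steps": [[0.6,-0.04,-0.026,0,0.007,0,0],[0.6,-0.08,-0.052,0,0.007,0,0],[0.6,-0.12,-0.078,0,0.007,0,0],[0.6,-0.15,-0.098,0.005,0.007,0,0],[0.6,-0.16,-0.104,0.01,0.007,0,0]]}}

```text
t: 20.23
tool_pos: [0.4945, -0.0441, 0.1871]
orientation: [-2.224, -2.217, 0.0]
force: [-0.4, -0.1, -0.7]
opening: 0.0622
```

>>> {"fn": "jog_arm", "kwargs": {"steps": [[0.6,0,0,0.01,0,0,0],[0.6,0,0,0.02,0,0,0]]}}

```text
t: 20.48
tool_pos: [0.4946, -0.0433, 0.166]
orientation: [-2.223, -2.217, 0.0]
force: [-0.8, -0.0, -1.1]
opening: 0.0619
```

```bash
python3 - <<'E'
from h import *
plan((.4957,-.0425,.145))
E
```

```text
t 20.48 pos [ 0.4946 -0.0433  0.166 ] F [-0.8 -0.  -1.1] open 0.0619 q [-0.19 -0.11  1.85  0.    1.4  -0.19]
 turn [-0.002 -0.001 -0.003]
  (0.4957, -0.0425, 0.145) -> [0.0008 0.0011 0.021 ]
```

>>> {"fn": "jog_arm", "kwargs": {"steps": [[0.6,0.0008,0.001,0.01,-0.002,0,-0.003],[0.6,0.0008,0.001,0.018,-0.002,0,-0.003],[0.6,0.0008,0.001,0.018,-0.002,0,-0.003]]}}

```text
t: 20.85
tool_pos: [0.4951, -0.042, 0.1469]
orientation: [-2.219, -2.221, -0.0]
force: [0.4, -0.1, -1.1]
opening: 0.0619
```

```bash
python3 - <<'E'
from h import *
plan((.4957,-.0425,.145))
s,*cs=snap("side"); w,*cw=snap("wrist")
a=cv2.resize(s[140:250,205:295],None,fx=5,fy=5,interpolation=cv2.INTER_NEAREST)
cv2.imwrite("pics/s14.png",a); cv2.imwrite("pics/w14.png",cv2.resize(w[110:290,190:370],None,fx=3.2,fy=3.2,interpolation=cv2.INTER_NEAREST))
p=np.array(robot.read_state()["tool_pos"]);b=p[2]-.075;t=np.linspace(0,6.283,80)
B=np.c_[p[0]+.022*np.cos(t),p[1]+.022*np.sin(t),0*t+b]
M=np.c_[.4957+.027*np.cos(t),-.0425+.027*np.sin(t),0*t+.062]
for n,c,o,f in(("s",cs,(205,140),5),("w",cw,(190,110),3.2)):
    for X in (B,M): q=(proj(X,*c)-o)*f; print(n,q.min(0).round(),q.max(0).round())
E
```

```text
t 20.85 pos [ 0.4951 -0.042   0.1469] F [ 0.4 -0.1 -1.1] open 0.0619 q [-0.19 -0.09  1.87  0.    1.36 -0.19]
 turn [-0.001 -0.002  0.001]
  (0.4957, -0.0425, 0.145) -> [-0.0005  0.0006  0.0019]
s [170. 292.] [264. 351.]
s [162. 304.] [276. 376.]
w [211. 298.] [391. 468.]
w [195. 268.] [407. 469.]
```

View pics/s14.png

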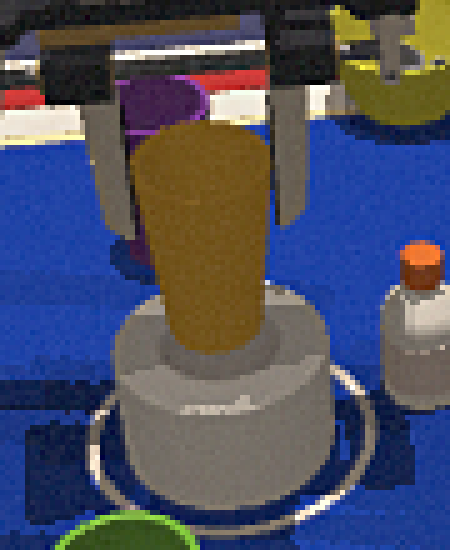

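View pics/w14.png

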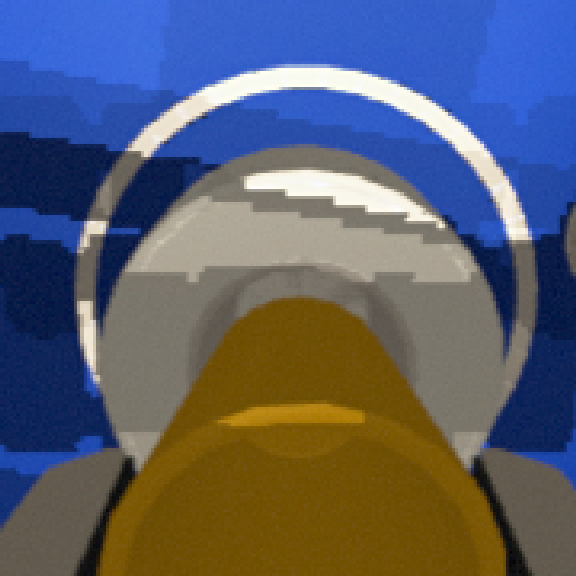

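In the side view the cup base (167–264, bottom 354) sits centred over the mouth (160–278, bottom 380). The wrist view agrees, with the mouth centre at about 301 and the base centre at about 301. I'll lower in stages with force checks.

>>> {"fn": "jog_arm", "kwargs": {"steps": [[0.6,0,0.001,0.006,0,0,0],[0.6,0,0.001,0.012,0,0,0],[0.6,0,0.001,0.018,0,0,0],[0.6,0,0.001,0.02,0,0,0]]}}

```text
t: 21.45
tool_pos: [0.4963, -0.0423, 0.1274]
orientation: [-2.22, -2.221, -0.001]
force: [0.4, 0.1, -0.7]
opening: 0.0618
```

>>> {"fn": "jog_arm", "kwargs": {"steps": [[0.6,0,0,0.004,0,0,0],[0.6,0,0,0.008,0,0,0],[0.6,0,0,0.011,0,0,0],[0.6,0,0,0.012,0,0,0]]}}

```text
t: 21.95
tool_pos: [0.4962, -0.0422, 0.1151]
orientation: [-2.22, -2.22, -0.001]
force: [-0.3, 0.6, -0.3]
opening: 0.0615
```

>>> {"fn": "jog_arm", "kwargs": {"steps": [[0.6,0,0,0.004,0,0,0],[0.6,0,0,0.008,0,0,0],[0.6,0,0,0.01,0,0,0]]}}

```text
t: 22.32
tool_pos: [0.496, -0.0422, 0.1047]
orientation: [-2.22, -2.22, -0.0]
force: [-0.3, 1.1, -0.2]
opening: 0.0619
```

>>> {"fn": "jog_arm", "kwargs": {"steps": [[0.6,0,0,0.003,0,0,0],[0.6,0,0,0.006,0,0,0],[0.6,0,0,0.007,0,0,0]]}}

```text
t: 22.7
tool_pos: [0.4959, -0.0422, 0.0974]
orientation: [-2.219, -2.22, -0.0]
force: [-0.2, -0.4, -2.6]
opening: 0.062
```

>>> {"fn": "jog_arm", "kwargs": {"steps": [[0.6,0,0,0.002,0,0,0],[0.6,0,0,0.003,0,0,0]]}}

```text
t: 22.95
tool_pos: [0.4958, -0.0422, 0.0943]
orientation: [-2.219, -2.22, 0.0]
force: [0.2, -0.2, -1.5]
opening: 0.0617
```

>>> {"fn": "jog_arm", "kwargs": {"steps": [[0.6,0,0,0.001,0,0,0],[0.6,0,0,0.002,0,0,0]]}}

```text
t: 23.2
tool_pos: [0.4959, -0.0422, 0.0923]
orientation: [-2.22, -2.22, -0.0]
force: [0.5, -0.7, 0.2]
opening: 0.062
```

>>> {"fn": "jog_arm", "kwargs": {"steps": [[0.6,0,0,0.001,0,0,0],[0.6,0,0,0.002,0,0,0]]}}

```text
t: 23.45
tool_pos: [0.4959, -0.0422, 0.0908]
orientation: [-2.219, -2.22, -0.0]
force: [-4.4, 0.5, 8.7]
opening: 0.0619
```

Contact came at TCP 0.0908, underside about 16 mm against 14 mm expected, with 8.7 N, which is below the wedging force. I'll ease off and release.

>>> {"fn": "jog_arm", "kwargs": {"steps": [[0.6,0,0,-0.001,0,0,0],[0.3,0,0,-0.001,0,0,0],[0.2,0,0,-0.001,0,0,0],[0.1,0,0,-0.001,0,0,0],[0,0,0,-0.001,0,0,0]]}}

```text
t: 24.08
tool_pos: [0.496, -0.0422, 0.0918]
orientation: [-2.219, -2.22, -0.0]
force: [-0.4, 0.1, 0.2]
opening: 0.089
```

```bash
python3 - <<'E'
from h import *
plan((.4957,-.0425,.22))
s,*cs=snap("side"); w,*cw=snap("wrist")
a=cv2.resize(s[140:250,205:295],None,fx=5,fy=5,interpolation=cv2.INTER_NEAREST)
cv2.imwrite("pics/s15.png",a); cv2.imwrite("pics/w15.png",w)
E
```

```text
t 24.07 pos [ 0.496  -0.0422  0.0918] F [-0.4  0.1  0.2] open 0.089 q [-0.19 -0.03  1.92  0.    1.25 -0.19]
 turn [-0.002 -0.002  0.   ]
  (0.4957, -0.0425, 0.22) -> [-1.000e-04 -5.000e-04 -1.282e-01]
```

View pics/s15.png

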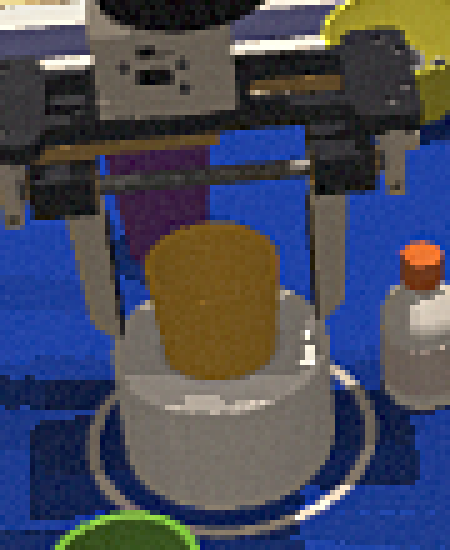

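View pics/w15.png

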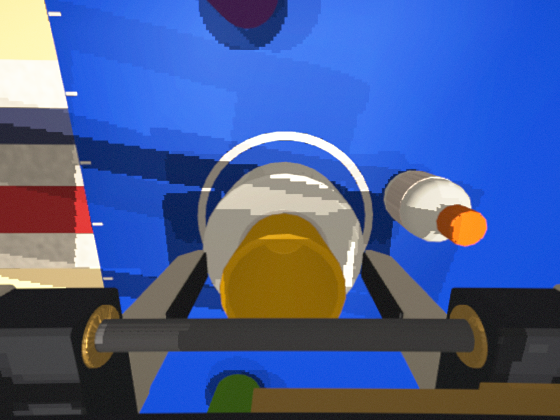

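The yellow cup sits upright in the pot, centred, with the fingers clear. On to the green cup.

>>> {"fn": "jog_arm", "kwargs": {"steps": [[0,0,0,-0.03,0,0,0],[0,0,0,-0.08,0,0,0],[0,0,0,-0.125,0,0,0],[0,-0.05,-0.013,-0.13,0,0,0],[0,-0.1,-0.026,-0.13,0,0,0]]}}

```text
t: 24.8
tool_pos: [0.4707, -0.1433, 0.2232]
orientation: [2.219, 2.224, 0.002]
force: [0.7, 0.8, 0.1]
opening: 0.0928
```

```bash
python3 - <<'E'
from h import *
plan((.4514,-.2325,.21))
E
```

```text
t 24.8 pos [ 0.4707 -0.1433  0.2232] F [0.7 0.8 0.1] open 0.0928 q [-0.4  -0.16  1.79  0.    1.51 -0.4 ]
 turn [ 0.001 -0.001  0.002]
  (0.4514, -0.2325, 0.21) -> [-0.0891 -0.0195  0.0131]
```

>>> {"fn": "jog_arm", "kwargs": {"steps": [[0,-0.045,-0.01,0,0,0,0],[0,-0.085,-0.0195,0.01,0,0,0.002],[0,-0.089,-0.0195,0.013,0,0,0.002],[0,-0.089,-0.0195,0.013,0,0,0.002]]}}

```text
t: 25.3
tool_pos: [0.4512, -0.2321, 0.2097]
orientation: [-2.221, -2.22, -0.002]
force: [-0.3, 0.8, 0.1]
opening: 0.0928
```

```bash
python3 - <<'E'
from h import *
np.set_printoptions(precision=4,suppress=True)
w,*cw=snap("wrist","w16"); t_,*ct=snap("top","t16")
plan((.4514,-.2125,.074))
t=np.linspace(0,6.283,60)
q=proj(np.c_[.4514+.0315*np.cos(t),-.2125+.0315*np.sin(t),0*t+.095],*cw);print(q.min(0),q.max(0))
p,P=rimfit(w,tuple(int(x) for x in q.mean(0)),42,(36,90,70),(62,255,255),.095,cw); print("green wrist",p.min(0),p.max(0),circ(P))
for a in q: cv2.circle(w,tuple(int(round(b)) for b in a),1,(0,0,255),-1)
cv2.imwrite("pics/w16.png",w)
E
```

```text
t 25.4 pos [ 0.4518 -0.2314  0.2103] F [-0.9 -0.1 -0.4] open 0.093 q [-0.58 -0.11  1.77  0.    1.48 -0.58]
 turn [ 0.001 -0.001  0.001]
  (0.4514, -0.2125, 0.074) -> [ 0.0188 -0.0006  0.1363]
[248.4565 158.597 ] [319.3116 227.9814]
green wrist [250 163] [317 230] [ 0.4507 -0.2163  0.0285]
```

View pics/w16.png

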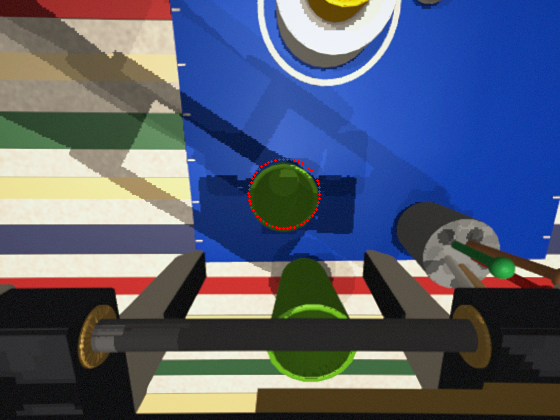

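The green cup's rim at (284,197) matches the projection to about 2 px, and the larger one is nearer the gripper at (312,343). The centre is about (.451,-.214). Descending.

>>> {"fn": "jog_arm", "kwargs": {"steps": [[0,0.0175,-0.0008,0.02,0,0,0.001],[0,0.0175,-0.0008,0.06,0,0,0.001],[0,0.0175,-0.0008,0.1,0,0,0.001],[0,0.0175,-0.0008,0.13,0,0,0.001],[0,0.0175,-0.0008,0.135,0,0,0.001]]}}

```text
t: 26.02
tool_pos: [0.45, -0.2118, 0.0734]
orientation: [-2.217, -2.221, -0.001]
force: [-0.5, -0.2, 0.6]
opening: 0.0931
```

```bash
python3 - <<'E'
from h import *
plan((.4512,-.214,.075))
w,*cw=snap("wrist","w17")
E
```

```text
t 26.02 pos [ 0.45   -0.2118  0.0734] F [-0.5 -0.2  0.6] open 0.0931 q [-0.54 -0.    1.93  0.    1.22 -0.55]
 turn [-0.002 -0.003  0.002]
  (0.4512, -0.214, 0.075) -> [-0.0022  0.0012 -0.0016]
```

View pics/w17.png

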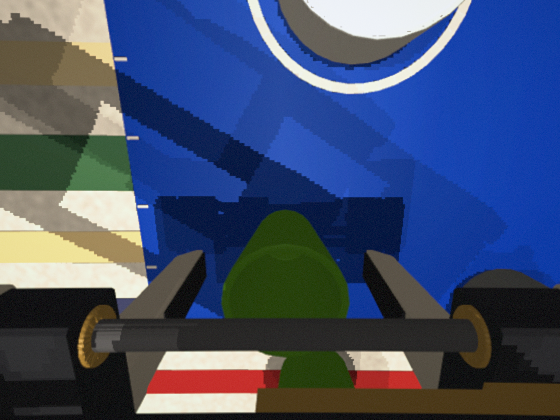

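>>> {"fn": "jog_arm", "kwargs": {"steps": [[0.1,-0.0028,0.001,-0.001,-0.002,-0.003,0.002],[0.2,-0.0028,0.001,-0.001,-0.002,-0.003,0.002],[0.6,-0.0028,0.001,-0.001,-0.002,-0.003,0.002],[0.6,-0.0028,0.001,-0.001,-0.002,-0.003,0.002],[0.6,-0.0028,0.001,-0.001,-0.002,-0.003,0.002]]}}

```text
t: 26.7
tool_pos: [0.4521, -0.2155, 0.0759]
orientation: [2.22, 2.219, 0.001]
force: [0.3, 0.4, 4.4]
opening: 0.0615
```

>>> {"fn": "jog_arm", "kwargs": {"steps": [[0.6,0,0,0,0,0,0],[0.6,0,0,0,0,0,0],[0.6,0,0,0,0,0,0]]}}

```text
t: 27.08
tool_pos: [0.4521, -0.2156, 0.076]
orientation: [2.22, 2.219, 0.001]
force: [-0.5, -0.1, 3.1]
opening: 0.0621
```

>>> {"fn": "jog_arm", "kwargs": {"steps": [[0.6,0,0,-0.02,0,0,0],[0.6,0,0,-0.06,0,0,0],[0.6,0,0,-0.1,0,0,0],[0.6,0,0,-0.14,0,0,0],[0.6,0,0,-0.17,0,0,0]]}}

```text
t: 27.7
tool_pos: [0.4518, -0.2154, 0.2475]
orientation: [2.219, 2.219, 0.001]
force: [0.5, -0.5, -1.7]
opening: 0.0616
```

```bash
python3 - <<'E'
from h import *
plan((.4958,-.0422,.25))
w,*cw=snap("wrist","w18")
s,*cs=snap("side","s18")
t_,*ct=snap("top","t18")
E
```

```text
t 27.7 pos [ 0.4518 -0.2154  0.2475] F [ 0.5 -0.5 -1.7] open 0.0616 q [-0.55 -0.15  1.74  0.    1.55 -0.55]
 turn [ 0.003  0.002 -0.   ]
  (0.4958, -0.0422, 0.25) -> [ 0.1732  0.0439 -0.0027]
```

View pics/w18.png

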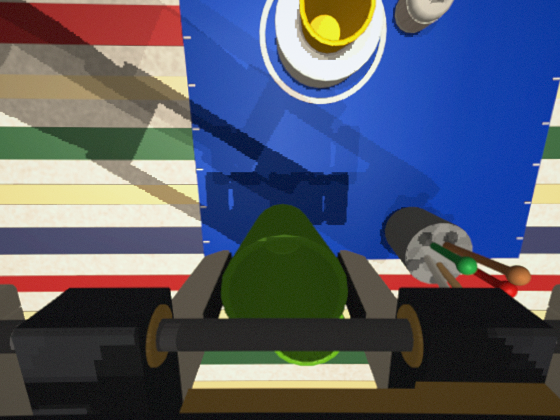

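View pics/s18.png

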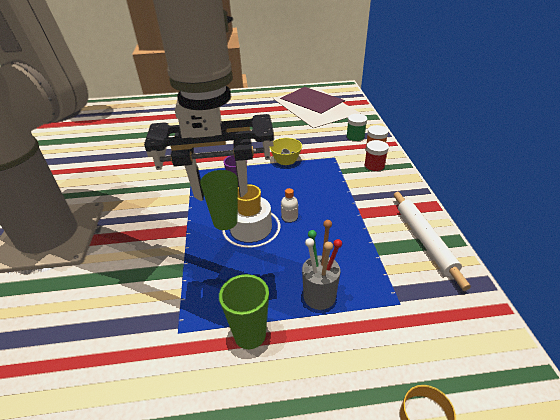

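View pics/t18.png

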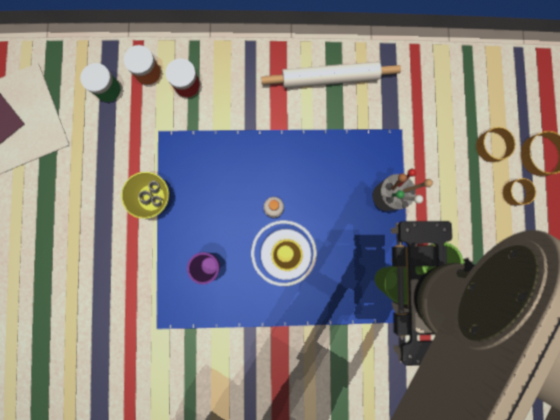

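Green is held upright and the yellow cup sits upright in the pot. Measuring the yellow rim from above (z = 0.109).

```bash
python3 - <<'E'
from h import *
np.set_printoptions(precision=4,suppress=True)
t_,*ct=snap("top"); w,*cw=snap("wrist")
p,P=rimfit(t_,(286,254),19,(17,120,60),(35,255,255),.109,ct); print("yellow top",p.min(0),p.max(0),circ(P))
p,P=rimfit(t_,(284,250),33,(0,0,140),(180,70,255),.062,ct); print("pot",p.min(0),p.max(0),circ(P))
h=cv2.cvtColor(t_,cv2.COLOR_BGR2HSV)
E
```

```text
yellow top [272 240] [301 269] [ 0.496  -0.0403  0.0284]
pot [251 220] [316 282] [ 0.4992 -0.0357  0.0615]
```

>>> {"fn": "jog_arm", "kwargs": {"steps": [[0.6,0.04,0.011,0,0.003,0.002,0],[0.6,0.08,0.022,0,0.003,0.002,0],[0.6,0.12,0.033,0,0.003,0.002,0],[0.6,0.16,0.041,0,0.003,0.002,0],[0.6,0.173,0.044,0,0.003,0.002,0]]}}

```text
t: 28.58
tool_pos: [0.4944, -0.0399, 0.2421]
orientation: [-2.215, -2.22, 0.004]
force: [-0.6, 0.4, -0.9]
opening: 0.0615
```

```bash
python3 - <<'E'
from h import *
plan((.4958,-.0422,.2))
E
```

```text
t 28.57 pos [ 0.4944 -0.0399  0.2421] F [-0.6  0.4 -0.9] open 0.0615 q [-0.19 -0.15  1.75  0.    1.55 -0.19]
 turn [-0.006 -0.003  0.002]
  (0.4958, -0.0422, 0.2) -> [-0.0024  0.0016  0.042 ]
```

>>> {"fn": "jog_arm", "kwargs": {"steps": [[0.6,-0.0024,0.0016,0.015,-0.006,-0.003,0.002],[0.6,-0.0024,0.0016,0.035,-0.006,-0.003,0.002],[0.6,-0.0024,0.0016,0.044,-0.006,-0.003,0.002],[0.6,-0.0024,0.0016,0.044,-0.006,-0.003,0.002]]}}

```text
t: 29.08
tool_pos: [0.4948, -0.043, 0.1964]
orientation: [-2.221, -2.219, 0.003]
force: [1.1, 0.5, -1.4]
opening: 0.0618
```

```bash
python3 - <<'E'
from h import *
plan((.496,-.0422,.15))
s,*cs=snap("side"); w,*cw=snap("wrist")
cv2.imwrite("pics/s19.png",cv2.resize(s[110:240,205:295],None,fx=4.6,fy=4.6,interpolation=cv2.INTER_NEAREST))
cv2.imwrite("pics/w19.png",cv2.resize(w[120:300,190:370],None,fx=3.2,fy=3.2,interpolation=cv2.INTER_NEAREST))
p=np.array(robot.read_state()["tool_pos"]);b=p[2]-.076;t=np.linspace(0,6.283,80)
B=np.c_[p[0]+.022*np.cos(t),p[1]+.022*np.sin(t),0*t+b]
M=np.c_[.496+.0315*np.cos(t),-.0422+.0315*np.sin(t),0*t+.110]
for n,c,o,f in(("s",cs,(205,110),4.6),("w",cw,(190,120),3.2)):
    for X in (B,M): q=(proj(X,*c)-o)*f; print(n,q.min(0).round(),q.max(0).round())
E
```

```text
t 29.07 pos [ 0.4948 -0.043   0.1964] F [ 1.1  0.5 -1.4] open 0.0618 q [-0.19 -0.13  1.82 -0.    1.46 -0.19]
 turn [-0.003  0.    -0.001]
  (0.496, -0.0422, 0.15) -> [0.0008 0.0014 0.0464]
s [147. 331.] [236. 383.]
s [131. 339.] [257. 415.]
w [212. 263.] [392. 433.]
w [180. 211.] [425. 445.]
```

View pics/s19.png

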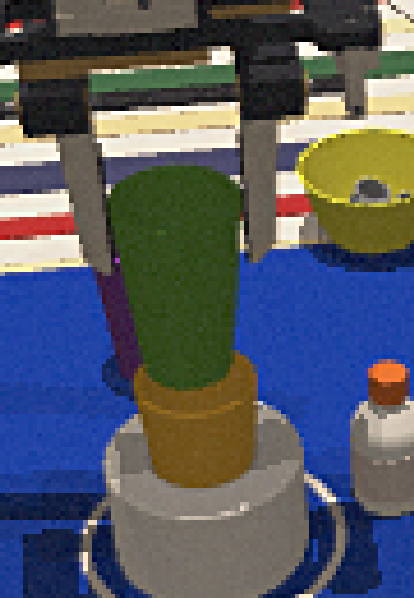

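View pics/w19.png

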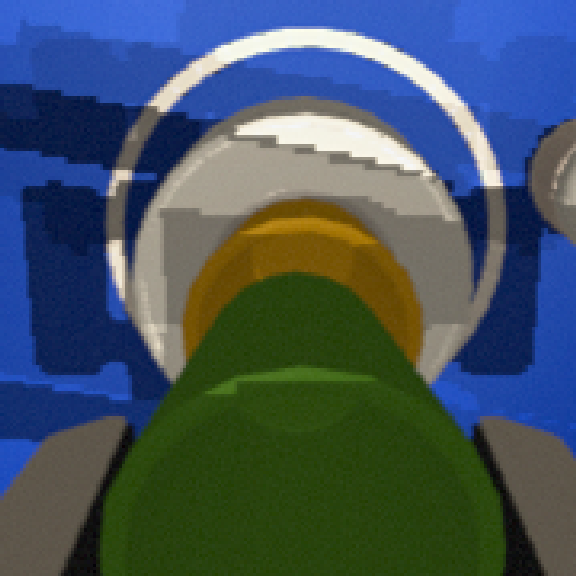

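Side view: yellow rim spans 133–258 and the green base 144–236 with its bottom at 389. Both views suggest the green base sits about 1.5 mm toward -y, so I'll compensate and lower.

>>> {"fn": "jog_arm", "kwargs": {"steps": [[0.6,0.002,0.0015,0,-0.003,0,0],[0.6,0.002,0.0015,0.006,-0.003,0,0],[0.6,0.002,0.0015,0.012,-0.003,0,0],[0.6,0.002,0.0015,0.018,-0.003,0,0],[0.6,0.002,0.0015,0.02,-0.003,0,0]]}}

```text
t: 29.8
tool_pos: [0.4969, -0.0408, 0.1774]
orientation: [2.221, 2.219, 0.002]
force: [-0.3, 0.2, -0.8]
opening: 0.0622
```

>>> {"fn": "jog_arm", "kwargs": {"steps": [[0.6,0,0,0.004,0,0,0],[0.6,0,0,0.008,0,0,0],[0.6,0,0,0.012,0,0,0],[0.6,0,0,0.014,0,0,0]]}}

```text
t: 30.3
tool_pos: [0.4968, -0.0407, 0.1631]
orientation: [2.221, 2.22, 0.002]
force: [-0.1, -0.1, -0.8]
opening: 0.0621
```

```bash
python3 - <<'E'
from h import *
plan((.496,-.041,.14))
s,*cs=snap("side"); w,*cw=snap("wrist")
cv2.imwrite("pics/s20.png",cv2.resize(s[110:240,205:295],None,fx=4.6,fy=4.6,interpolation=cv2.INTER_NEAREST))
cv2.imwrite("pics/w20.png",cv2.resize(w[120:300,190:370],None,fx=3.2,fy=3.2,interpolation=cv2.INTER_NEAREST))
E
```

```text
t 30.3 pos [ 0.4968 -0.0407  0.1631] F [-0.1 -0.1 -0.8] open 0.0621 q [-0.18 -0.1   1.85  0.    1.39 -0.18]
 turn [ 0.002  0.    -0.001]
  (0.496, -0.041, 0.14) -> [-0.0003 -0.0009  0.0231]
```

View pics/s20.png

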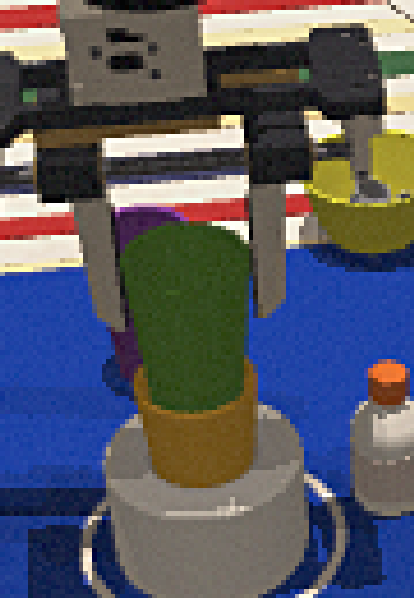

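View pics/w20.png

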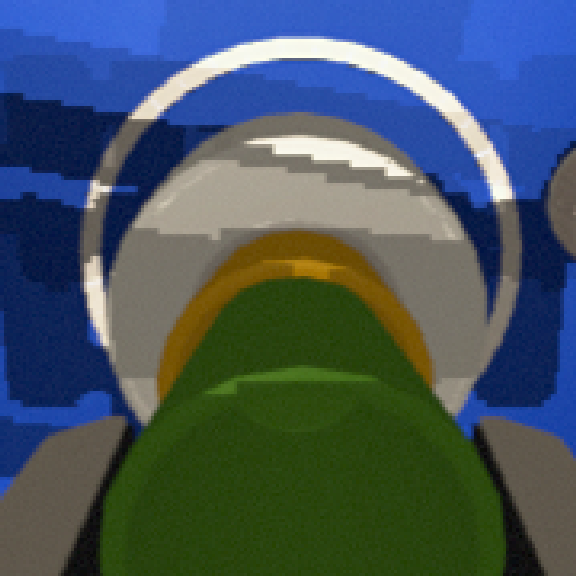

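The green cup is inside the yellow, roughly centred, with no contact force. Continuing in small steps.

>>> {"fn": "jog_arm", "kwargs": {"steps": [[0.6,0,-0.0005,0.004,0,0,0],[0.6,0,-0.0005,0.008,0,0,0],[0.6,0,-0.0005,0.011,0,0,0]]}}

```text
t: 30.78
tool_pos: [0.4961, -0.0407, 0.1517]
orientation: [2.221, 2.22, 0.001]
force: [-0.2, 0.3, -0.7]
opening: 0.0615
```

>>> {"fn": "jog_arm", "kwargs": {"steps": [[0.6,0,0,0.003,0,0,0],[0.6,0,0,0.005,0,0,0]]}}

```text
t: 31.02
tool_pos: [0.4961, -0.0407, 0.1464]
orientation: [2.221, 2.22, 0.001]
force: [-0.4, -0.5, -0.1]
opening: 0.0619
```

>>> {"fn": "jog_arm", "kwargs": {"steps": [[0.6,0,0,0.002,0,0,0],[0.6,0,0,0.003,0,0,0]]}}

```text
t: 31.28
tool_pos: [0.4962, -0.0407, 0.1434]
orientation: [2.221, 2.22, 0.001]
force: [0.1, -0.4, -0.1]
opening: 0.0615
```

>>> {"fn": "jog_arm", "kwargs": {"steps": [[0.6,0,0,0.001,0,0,0],[0.6,0,0,0.0015,0,0,0]]}}

```text
t: 31.52
tool_pos: [0.4963, -0.0408, 0.142]
orientation: [2.221, 2.22, 0.001]
force: [-0.1, -0.6, -0.3]
opening: 0.0619
```

>>> {"fn": "jog_arm", "kwargs": {"steps": [[0.6,0,0,0.0008,0,0,0],[0.6,0,0,0.0012,0,0,0]]}}

```text
t: 31.78
tool_pos: [0.4964, -0.0409, 0.141]
orientation: [2.221, 2.219, 0.002]
force: [0.2, -0.8, 2.2]
opening: 0.0616
```

>>> {"fn": "jog_arm", "kwargs": {"steps": [[0.6,0,0,0.0005,0,0,0],[0.6,0,0,0.0008,0,0,0]]}}

```text
t: 32.02
tool_pos: [0.4965, -0.041, 0.1404]
orientation: [2.221, 2.219, 0.002]
force: [-1.2, -0.4, 2.5]
opening: 0.0618
```

>>> {"fn": "jog_arm", "kwargs": {"steps": [[0.6,0,0,0.0005,0,0,0],[0.6,0,0,0.0008,0,0,0]]}}

```text
t: 32.28
tool_pos: [0.4966, -0.0411, 0.1398]
orientation: [2.221, 2.219, 0.002]
force: [-2.2, -1.6, 4.8]
opening: 0.0619
```

Fz rises steadily (2.2, 2.5, then 4.8 N), so it rests in the taper within about 2 mm of nominal. Releasing gently.

>>> {"fn": "jog_arm", "kwargs": {"steps": [[0.6,0,0,-0.0005,0,0,0],[0.3,0,0,-0.0005,0,0,0],[0.2,0,0,-0.0005,0,0,0],[0.1,0,0,-0.0005,0,0,0],[0,0,0,-0.0005,0,0,0]]}}

```text
t: 32.9
tool_pos: [0.4966, -0.041, 0.1403]
orientation: [2.221, 2.219, 0.002]
force: [0.4, -0.3, -0.8]
opening: 0.0893
```

```bash
python3 - <<'E'
from h import *
plan((.496,-.041,.3))
s,*cs=snap("side"); w,*cw=snap("wrist","w21")
cv2.imwrite("pics/s21.png",cv2.resize(s[110:240,205:295],None,fx=4.6,fy=4.6,interpolation=cv2.INTER_NEAREST))
E
```

```text
t 32.9 pos [ 0.4966 -0.041   0.1403] F [ 0.4 -0.3 -0.8] open 0.0893 q [-0.19 -0.09  1.88 -0.    1.35 -0.18]
 turn [ 0.002  0.001 -0.001]
  (0.496, -0.041, 0.3) -> [-1.000e-04 -2.000e-04 -1.597e-01]
```

View pics/s21.png

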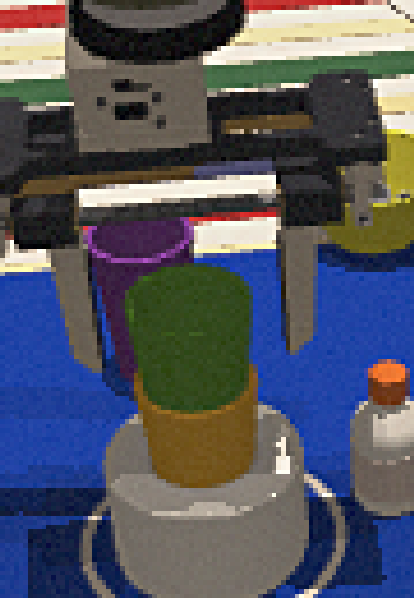

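View pics/w21.png

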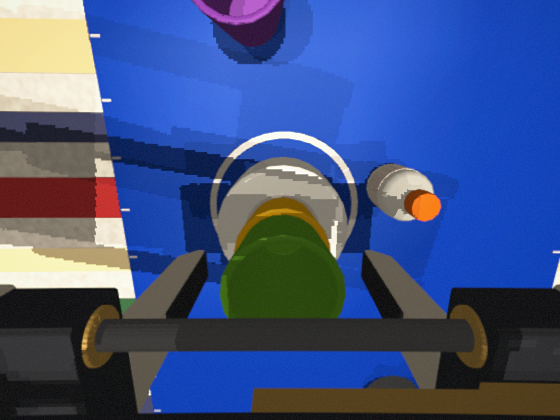

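Green rests upright in yellow and the fingers are clear. Retreating straight up, then away for a final check.

>>> {"fn": "jog_arm", "kwargs": {"steps": [[0,0,0,-0.03,0,0,0],[0,0,0,-0.07,0,0,0],[0,0,0,-0.11,0,0,0],[0,0,0,-0.13,0,0,0],[0,-0.05,-0.02,-0.13,0,0,0]]}}

```text
t: 33.62
tool_pos: [0.4777, -0.0896, 0.272]
orientation: [2.214, 2.222, 0.005]
force: [0.6, -0.9, -1.2]
opening: 0.0928
```

>>> {"fn": "jog_arm", "kwargs": {"steps": [[0,-0.05,-0.02,0,0,0,0],[0,-0.1,-0.03,0,0,0,0],[0,-0.15,-0.04,0,0,0,0],[0,-0.18,-0.05,0,0,0,0],[0,-0.18,-0.05,0,0,0,0]]}}

```text
t: 34.25
tool_pos: [0.4273, -0.2713, 0.2706]
orientation: [2.219, 2.22, 0.005]
force: [-0.7, -1.0, -0.2]
opening: 0.093
```

```bash
python3 - <<'E'
from h import *
np.set_printoptions(precision=4,suppress=True)
plan()
s,*cs=snap("side","s22"); t_,*ct=snap("top","t22")
p,P=rimfit(t_,(286,254),22,(38,80,60),(62,255,255),.156,ct); print("green top",p.min(0),p.max(0),circ(P))
t=np.linspace(0,6.283,90)
for c,r,z in [((.496,-.0415),.0315,.157),((.496,-.0425),.0315,.1095),((.496,-.0425),.052,.062)]:
    for g,cc in((s,cs),(t_,ct)):
        for a in proj(np.c_[c[0]+r*np.cos(t),c[1]+r*np.sin(t),0*t+z],*cc): cv2.circle(g,tuple(int(round(b)) for b in a),0,(0,0,255),-1)
cv2.imwrite("pics/f.png",np.hstack([cv2.resize(s[140:245,205:295],None,fx=4.3,fy=4.3,interpolation=cv2.INTER_NEAREST),cv2.resize(t_[200:305,240:330],None,fx=4.3,fy=4.3,interpolation=cv2.INTER_NEAREST)]))
E
```

```text
t 34.25 pos [ 0.4273 -0.2713  0.2706] F [-0.7 -1.  -0.2] open 0.093 q [-0.67 -0.14  1.69  0.    1.59 -0.67]
 turn [0.004 0.    0.001]
green top [272 239] [303 271] [ 0.4964 -0.04    0.0292]
```

View pics/f.png

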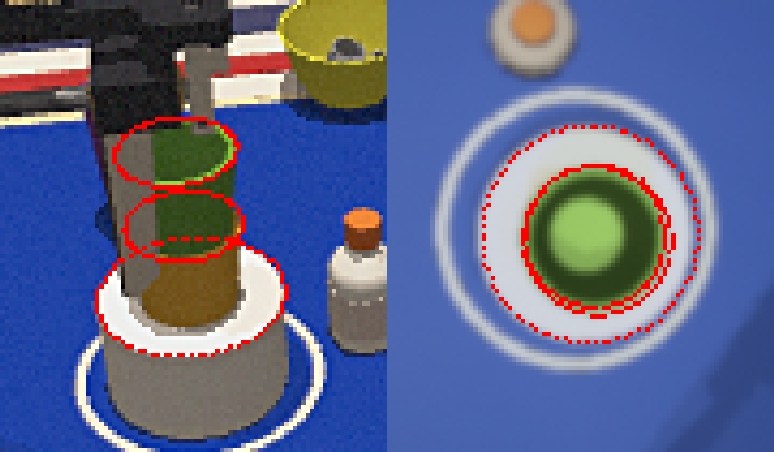

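View pics/t22.png

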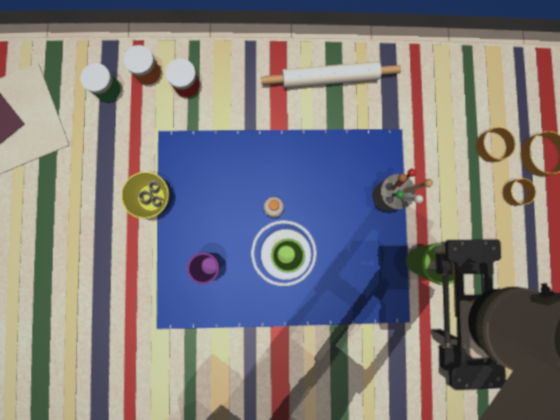

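View pics/s22.png

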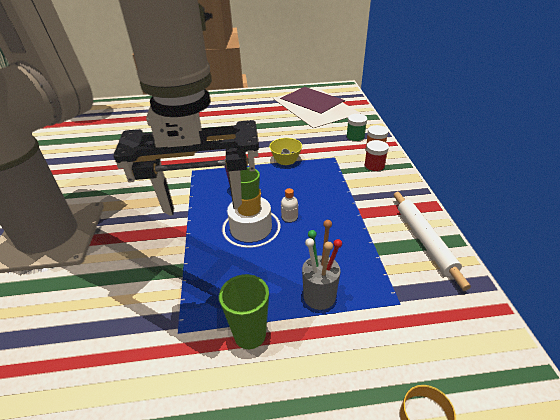

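The final views show the pot wholly inside the ring. The yellow and green rims match circles projected at z = 109.5 and 157 mm, so the cups sit at nominal depth, upright and untouched. The bottle, tool cup and bowl stand where they were. Handing in.

```bash
python3 -c "
from h import *
print(robot.close_job(), robot.read_state()['t'])"
```

```text
the job is handed in; nothing more can be done
the job is handed in; nothing more can be done
```

The nest is packed and handed in at about 34 s of the 72 s allowed. I dragged the pot into the ring with the shut fingers low in its well, going round the glue bottle. The yellow cup then went into the pot and the green cup into the yellow one.

- **First try at the yellow cup failed:** I came down about 3 mm off centre. The cup caught near the mouth of the well, then slid and tilted in a light grip. I lifted it out, stood it on a clear part of the mat, measured again, gripped it firmer and lowered it centred.
- **Letting down:** at release the measured push was 8.7 N for yellow and 4.8 N for green, both under the 12 N wedging limit. I eased off before opening the fingers. At contact the undersides were about 2–3 mm above nominal.
- **Last checks:** just after the drag, the pot's centre measured within about 3 mm of the ring's, and the final views show it wholly inside the line. Both cups were upright and their rims matched the nominal heights. The bottle, tool cup, bowl and purple cup had not visibly moved, and the gripper was clear of everything.
- **Disagreement:** the top and side cameras differed by about 3 mm on the pot's y position. This is small next to the 14 mm of room inside the ring.

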